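Set the centre punch on the hanger blank

TASK

First push the flat steel hanger blank fully home against the fence and the end stop of the drilling fixture, both edges touching, square end at the end stop. Then take the automatic centre punch from the tool stand, set its point on the scribed cross inside the marked-out circle, and hold it upright there with its spring gently taken up to about half its stroke, without letting it go off; the program finishes while the robot is still holding the punch like that, with the blank still home, so that I can sight the mark before we fire it. Leave the drift and chisel in the stand, and the socket and the engineer's square on the bench, where they are.

Things in the scene. Friction and masses are not known exactly. Their poses are not given: they have to be found in the camera images.
- jig: Drilling fixture bolted to the bench (does not move): dark steel plate 130 mm (x) by 220 mm (y), 12 mm thick, open on its near and -y sides. Origin: centre of the plate's underside, on the bench; z up, x roughly away from the robot, y to its left. When the blank is home, its origin is at x +25, y +20, z +12 mm here and its axes are parallel to these.
- fence (a point): Middle of the top edge of the fence's face, 26 mm above the bench (fixture frame x +45, y -17 mm). The fence is a straight bright steel bar along the fixture's far long edge, 20 mm wide, 14 mm high above the plate; its face looks to the fixture's -x and runs from y -100 to +66 mm.
- end_stop (a point): Middle of the top edge of the end stop's face, 26 mm above the bench (fixture frame x +25, y +80 mm). The end stop is a steel block at the fixture's +y end, 22 mm thick, 14 mm high above the plate; its face looks to the fixture's -y and runs from x +5 to +45 mm.
- bar: Hanger blank: loose steel bar 40 (x) by 120 (y) by 10 mm, 0.25 to 0.5 kg, flat on the plate (top 22 mm above the bench), 10 to 50 mm off both stops, turned up to 0.22 rad; slides with friction about 0.6. Origin: underside, 20 mm from the long edges, 60 mm from the ends; z up. The +y end, nearer the end stop, is square; the -y end is a half round of radius 20 mm.
- mark (a point): Centre of the marked-out hole on the blank's top face, at the centre of the rounded end (blank frame x 0, y -40, z +10 mm): a fine bright scribed cross with an 8 mm circle in a 26 mm square patch of black layout ink.
- stand: Tool stand, a fixed block of pale wood 55 mm (x) by 190 mm (y), 70 mm high. Origin: centre of its underside, z up. Three vertical holes, 17 mm wide, 58 mm deep, in a row along its y axis at y -60, 0 and +60 mm; each holds one upright tool, in any order: the centre punch, the drift or the cold chisel.
- punch: Automatic centre punch, loose, bright steel, 0.12 kg, standing point down in one hole of the stand; the tallest and thickest tool there (top 152 mm above the bench). Round sleeve of 16 mm diameter from 26 to 140 mm above the point, knurled in the middle; short nose and 5 mm plunger with a conical point below. Origin: on the axis at the point (plunger out); z up along it.
- point (a point): The tip of the punch's point, at the lower end of the plunger; moves up into the sleeve as the plunger is pressed in.
- plunger (a joint): How far the punch's plunger is pressed up into the sleeve, m: 0 fully out, 0.012 end of stroke. Spring: about 3 N to start moving, then 0.7 N per mm (about 7 N at half stroke, 0.006). The punch goes off at 0.011.
- drift: Drift punch, dark steel, 13 mm in diameter, 108 mm long, standing in another hole of the stand (top 120 mm above the bench). Origin at its foot. Not needed; leave it in its hole.
- chisel: Cold chisel, dark steel, about 12 mm thick, 112 mm long, standing in another hole of the stand (top 125 mm above the bench). Origin at its foot. Not needed; leave it in its hole.
- socket: Bright steel wrench socket, 25 mm in diameter, 38 mm high, standing on the bench between fixture and stand. Origin at its foot. Leave it.
- square: Engineer's square lying flat on the bench on the robot's side of the fixture and stand: dark stock 14 by 75 mm, 14 mm high, and a thin blade that points towards the robot. Origin: under the middle of the stock. Leave it.
Not all that is in view belongs to the job. Leave any green look-alike of the stand alone.

How it is judged:
By the outcome, as a careful person would: the job done as asked, in the order asked, and still so for the second after the job is handed in, while the arm keeps its last pose, push and grip.
It also fails if it takes over 61 s, if anything falls off the work surface, if the arm or the gripper's body presses on something with over 40 N, if the wrist force passes 120 N, or if a joint passes its speed limit or range.

ROBOT

A 6-joint arm with a two-finger parallel gripper is mounted at the origin on the work surface. World frame = base frame: x ahead of the robot, y to its left, z up, the work surface at z = 0. Lengths are in m, angles in degrees, forces in N, time in s.
With the tool pointing down it reaches from about 0.4 to 0.825 m from the base axis. Payload 7 kg.
Tool frame: the origin (TCP) lies on the mounting face of the last link; the fingertips stand 178 mm ahead of it and the grasp point (between the pads) lies 159 mm ahead of it (ctrl.tip_extent is the distance from the TCP to the fingertips, in m); z points along the fingers, y is the direction in which the jaws open and shut (so a half turn about z gives the same grasp; the last joint's range is limited). The gripper opens to 88 mm and grips with 3 to 60 N. Pads are 19 mm wide; open, the fingers measure 130 mm over their backs; the gripper's body (78 mm by 193 mm) begins 47 mm behind the grasp point.
Start: joints at [92.195, 20.546, 0.682, 0, -70.136, -16.507], TCP at [0.167, 0.654, 0.405] pointing down, gripper open.
Joint ranges: [-176.03, 176.03], [-82.01, 121.73], [-58.28, 71.71], [-173.87, 95.51], [-174.79, -0.11], [-173.66, 173.66]. Speed limits (degrees/s): [136.94, 136.94, 172.46, 180, 180, 180].

INTERFACE

Orientations are given as [roll, pitch, yaw] about the fixed x, y, z axes, in that order (R = Rz(yaw) Ry(pitch) Rx(roll)).
In Python, from plant import ctrl gives the robot as it stands. The module is installed in compiled form; this text tells all that it offers.
- The arm moves only by the tool carry_out, never from a script. Its argument "moves" is text: rows parted by semicolons, each of 7 numbers parted by spaces: the finger opening in m, from 0 to 0.0876, then the shift along the tool's x, y, z in m, then the turn, a rotation vector about the tool's x, y, z in rad. A call has 1 to 20 rows; each row is the pose to reach, as a shift and turn from the pose commanded when the call began, along the tool's axes at that moment; what a row does not reach only later rows make up. A row lasts 1/10 s, in which the tool goes at most 50 mm and 8.59 degrees, less where a joint would pass 70% of its speed; a pose out of reach is approached as far as the arm can. A call with a gripper value outside its range is refused whole. The fingers move at their own pace and stop on an object; the grip force is fixed at half the most. Time passes only in rows, so rows that repeat a pose let the fingers close. It gives the time, the measured TCP pose, the force and the opening at its end, in the units of the state.
- ctrl.get_obs(): the state, without advancing time (a new reading comes with each control period).
- ctrl.snapshot(name): name is "side" or "top"; returns a dict with "image" (420x560x3 uint8, red, green, blue), "K" (3x3 intrinsics, pixels), "k1" (the pictures are not rectified: a ray, as slopes to the right and down, at radius r is drawn at 1 + k1 r^2 times it, then the intrinsics apply), "R" (3x3) and "t" (3): a world point X has camera coordinates R X + t. Camera axes: x right, y down, z forward; pixel columns grow to the right and rows downward; lengths in m; the calibration is good to about 2 mm. A picture is of the moment at which its call begins. There is no depth.
- ctrl.close_job(): hands the job in, once; it reports no verdict.
Trained networks look in a picture, given as the dict that the camera call returned (one of the last four; its "shot" number tells which), for a name from the list of things; names that differ only in an ending like _2 or _b are one class to them, and where a whole thing is asked for, a point or a joint stands for the part that bears it (a point fixed in the world has none). Each returns a list of dicts, best first, with "confidence" (0 to 1); they miss things now and then, are a little off and sometimes report something else, mostly with a low value. They report only what shows in the picture. A call takes as long as a camera call. They do not tell look-alikes from the thing itself.
- ctrl.recognise(picture, label): "extent" ([left, top, right, bottom] in pixels, round what is visible of it).
- ctrl.trace(picture, label): "region" (420x560 bool, what is visible of it) and "extent" ([left, top, right, bottom] in pixels, round what is visible of it).
- ctrl.mark_of(picture, label): "at" ([row, column] in pixels: a listed point, or the origin of a listed thing).
The state is a dict: "clock": time; "joint_pos": joint angles; "qvel": joint speeds; "tau": joint torques, N m; "tool_pos": TCP position; "orientation": TCP orientation; "force": force on the tool from outside, world axes, zero at the start; "moment": the same for the moment, N m; "opening": finger opening in m.
Only numpy, scipy, OpenCV 4.12 (cv2) and the standard library are available. Lean on these libraries where they do the work, as an engineer would, in place of code of your own. Each camera call takes 0.05 s, during which the arm holds its last target.

## Working session

There is one attempt and no reset: what is moved stays moved. The work goes in short steps, Python scripts to look and compute and a tool call to move; the robot and the scene stay as the last step left them, time stands still between calls to the robot, and variables do not carry over. Pictures are saved under pics/ and viewed, and the job is handed in when it is done.

Besides the shell and the picture viewer there is one more tool, called after "Request:" as a command line: name --argument value ..., lists and objects as JSON in quotes. carry_out: Moves the arm, as the interface text tells. Its arguments: {"type":"object","properties":{"moves":{"type":"string"}},"required":["moves"]}

```bash
mkdir -p pics; cat > h.py <<'E'
import numpy as np, cv2
from scipy.spatial.transform import Rotation as Rn
from plant import ctrl
def save(s,name,crop=None,scale=1):
    im=s["image"][:,:,::-1].copy()
    if crop: l,t,r,b=crop; im=im[t:b,l:r]
    if scale!=1: im=cv2.resize(im,None,fx=scale,fy=scale,interpolation=cv2.INTER_CUBIC)
    cv2.imwrite("pics/"+name,im)
def ray(s,rc):
    # undistort: drawn = ray*(1+k1 r^2)
    v,u=rc; K=np.array(s["K"])
    d=cv2.undistortPoints(np.array([[[u,v]]],float),K,np.array([s["k1"],0,0,0,0.]),None,None).ravel() if False else None
    x=(u-K[0,2])/K[0,0]; y=(v-K[1,2])/K[1,1]
    a,b=x,y
    for _ in range(30):
        f=1+s["k1"]*(a*a+b*b); a,b=x/f,y/f
    R=np.array(s["R"]);t=np.array(s["t"])
    return -R.T@t, R.T@np.array([a,b,1.])
def atz(s,rc,z):
    o,d=ray(s,rc); return o+d*(z-o[2])/d[2]
def proj(s,X):
    c=np.array(s["R"])@np.array(X,float)+np.array(s["t"]); a,b=c[:2]/c[2]; f=1+s["k1"]*(a*a+b*b); K=np.array(s["K"])
    return np.array([K[1,1]*b*f+K[1,2],K[0,0]*a*f+K[0,2]])
def tri(ss,rcs):
    A=np.zeros((3,3));bb=np.zeros(3)
    for s,rc in zip(ss,rcs):
        o,d=ray(s,rc);d=d/np.linalg.norm(d);P=np.eye(3)-np.outer(d,d);A+=P;bb+=P@o
    return np.linalg.solve(A,bb)
E
python3 - <<'E'
from h import *
np.set_printoptions(precision=4,suppress=True)
o=ctrl.get_obs(); print(o); print(ctrl.tip_extent)
T=ctrl.snapshot("top");S=ctrl.snapshot("side")
for n,s in(("top",T),("side",S)):
    save(s,n+"0.png"); print(n,s["K"],s["k1"],s["R"],s["t"])
Z={"jig":0,"fence":.026,"end_stop":.026,"bar":.012,"mark":.022,"stand":0,"punch":.012,"point":.012,"drift":.012,"chisel":.013,"socket":0,"square":0}
for k,z in Z.items():
    for n,s in(("top",T),("side",S)):
        for m in ctrl.mark_of(s,k)[:3]:
            print(k,n,np.round(m["at"],1),round(m["confidence"],2),atz(s,m["at"],z))
        for m in ctrl.recognise(s,k)[:3]: print("   ext",k,n,np.round(m["extent"]),round(m["confidence"],2))
E
```

```text
{'clock': 0.0, 'joint_pos': array([ 92.1934,  20.5912,   0.6335,  -0.0193, -70.1346, -16.5081]), 'qvel': array([ 0.0915,  0.0036, -0.0676, -0.0278, -0.0343, -0.0238]), 'tau': array([ -0.0004, -58.2715,  29.3048,   6.997 ,   0.007 ,  -0.0002]), 'tool_pos': array([0.1668, 0.6539, 0.4037]), 'orientation': array([179.9064,  -0.0088, -14.3212]), 'force': array([ 1.0432, -0.1805,  0.7292]), 'moment': array([-0.0068,  0.005 , -0.015 ]), 'opening': 0.08746491978433694}
0.1781
top [[442.0252   0.     281.0823]
 [  0.     442.0252 218.0959]
 [  0.       0.       1.    ]] 0.034093136095304996 [[ 0.0141 -0.9998  0.0147]
 [-0.993  -0.0157 -0.1174]
 [ 0.1177 -0.013  -0.993 ]] [-0.0266  0.5087  0.8396]
side [[397.0156   0.     284.6901]
 [  0.     397.0156 211.7507]
 [  0.       0.       1.    ]] -0.09247007605366452 [[-0.6811 -0.7319  0.0191]
 [-0.4605  0.4079 -0.7884]
 [ 0.5693 -0.5458 -0.6148]] [0.3605 0.2905 0.4702]
jig top [186.4 354.2] 0.7 [ 0.5806 -0.1689  0.    ]
jig top [179.5 314.3] 0.17 [ 0.5937 -0.0867  0.    ]
   ext jig top [294. 139. 420. 227.] 0.65
jig side [189.1 322.8] 0.6 [ 0.588
[... 1886 characters left out ...]

   ext drift side [138. 240. 152. 267.] 0.57
chisel top [174.8 200.1] 0.46 [0.5966 0.1457 0.013 ]
chisel side [216.1 255.3] 0.61 [0.6018 0.0136 0.013 ]
   ext chisel side [196. 197. 204. 227.] 0.73
   ext chisel side [162. 201. 179. 247.] 0.52
socket top [177.3 314.8] 0.7 [ 0.5983 -0.0877  0.    ]
socket top [164.7 272.2] 0.66 [0.6233 0.0005 0.    ]
   ext socket top [266. 157. 281. 173.] 0.49
socket side [216.9 256.6] 0.8 [0.6107 0.0032 0.    ]
   ext socket side [249. 198. 259. 218.] 0.62
square top [258.  276.2] 0.56 [ 0.4315 -0.0107  0.    ]
   ext square top [259. 256. 293. 315.] 0.79
square side [261.5 324.9] 0.56 [ 0.4293 -0.0065  0.    ]
   ext square side [311. 244. 387. 287.] 0.89
```

View pics/top0.png

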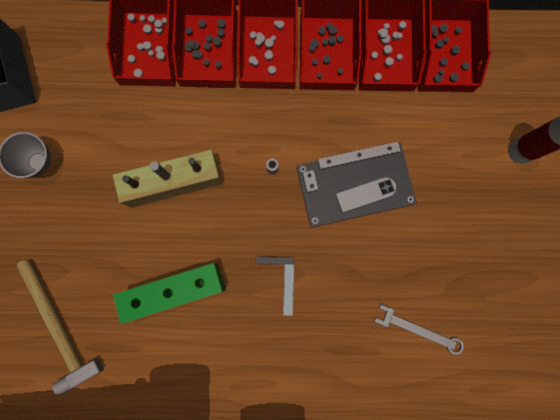

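View pics/side0.png

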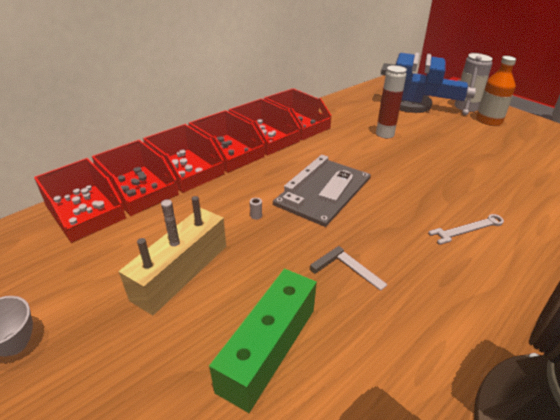

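```bash
python3 - <<'E'
from h import *
T=ctrl.snapshot("top");S=ctrl.snapshot("side")
save(T,"topjig.png",(285,130,425,235),5)
save(S,"sidejig.png",(260,145,380,235),6)
save(T,"topst.png",(100,130,230,220),6)
save(S,"sidest.png",(110,190,230,320),4.5)
E
```

```text
(no output)
```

View pics/topjig.png

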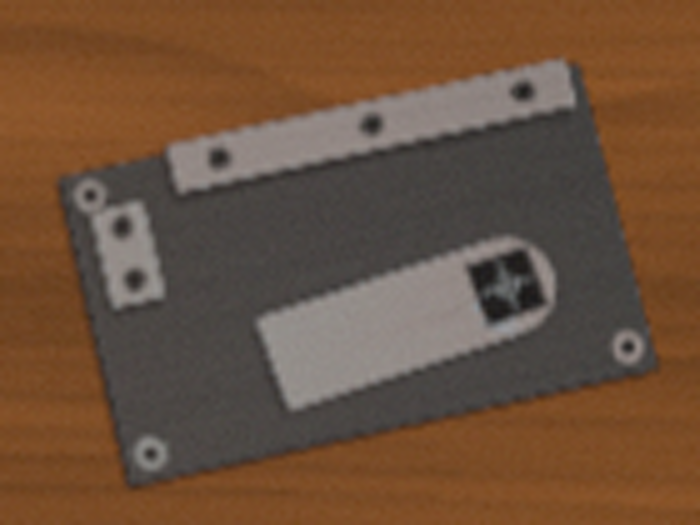

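View pics/sidejig.png

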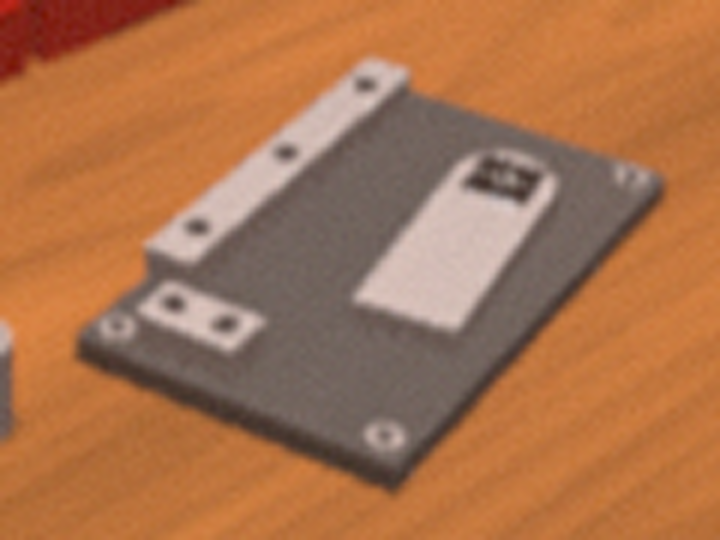

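View pics/topst.png

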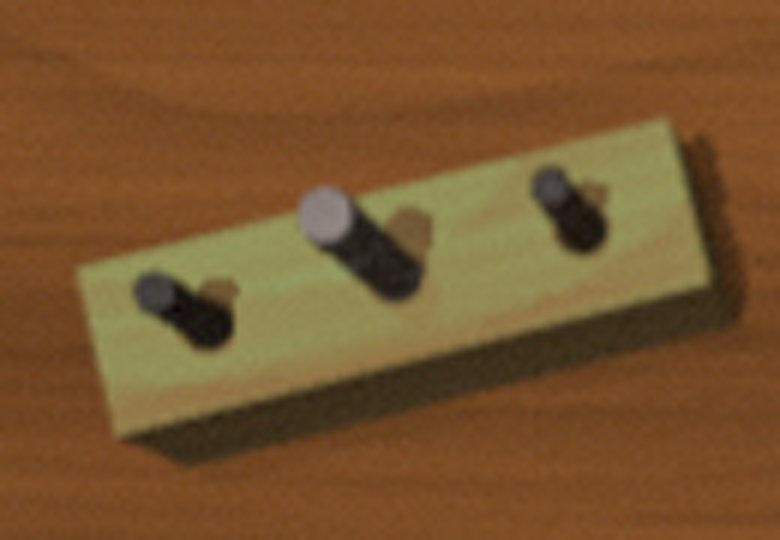

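View pics/sidest.png

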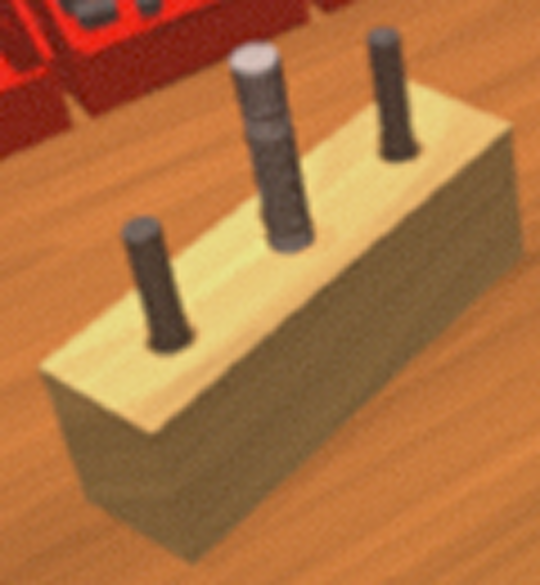

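Punch is the middle, tallest tool (top at row 165, col 154). The green block (row 290, col 168) is a look-alike with empty holes, and the drift and chisel stand in the outer holes (rows 179 and 161). I'll fit the fixture, blank and stand from corners in both views.

```bash
cat > fit.py <<'E'
from h import *
from scipy.optimize import least_squares
np.set_printoptions(precision=4,suppress=True)
def cp(pts,off,sc): return [((y+.5)/sc-.5+off[1],(x+.5)/sc-.5+off[0]) for x,y in pts]
def fit(views,x0):
    # views: (s, local pts Nx3, rc)
    def P(p,L): c,s=np.cos(p[2]),np.sin(p[2]); return np.array([p[0]+c*L[0]-s*L[1],p[1]+s*L[0]+c*L[1],L[2]])
    def f(p): return np.concatenate([proj(s,P(p,l))-np.array(rc) for s,L,R in views for l,rc in zip(L,R)])
    r=least_squares(f,x0,loss="soft_l1"); return r.x,f(r.x).reshape(-1,2)
E
python3 - <<'E'
from fit import *
T=ctrl.snapshot("top");S=ctrl.snapshot("side")
F=[(.045,.066,.026),(.065,.066,.026),(.045,-.1,.026),(.065,-.1,.026),(.045,.08,.026),(.005,.08,.026),(.005,.102,.026),(.045,.102,.026),(.065,.11,.012),(-.065,-.11,.012)]
tr=cp([(180,192),(168,147),(577,103),(567,60),(145,202),(163,297),(115,308),(96,210),(62,178),(658,370)],(285,130),5)
sr=cp([(190,262),(147,243),(410,75),(372,57),(158,283),(265,320),(237,350),(137,305),(78,335),(663,180)],(260,145),6)
jig={}
for n,v in(("top",[(T,F,tr)]),("side",[(S,F,sr)]),("both",[(T,F,tr),(S,F,sr)])):
    p,e=fit(v,[.58,-.17,.22]); print("jig",n,p,np.abs(e).mean(),np.abs(e).max()); jig[n]=p
B=[(.02,.06,.022),(-.02,.06,.022),(0,-.04,.022)]
tb=cp([(258,320),(292,412),(508,287)],(285,130),5); sb=cp([(355,300),(458,330),(505,178)],(260,145),6)
for n,v in(("top",[(T,B,tb)]),("side",[(S,B,sb)]),("both",[(T,B,tb),(S,B,sb)])):
    p,e=fit(v,[.58,-.17,.22]); j=jig[n]; d=p[:2]-j[:2];c,s=np.cos(j[2]),np.sin(j[2])
    print("bar",n,p,np.abs(e).max(),"in jig",c*d[0]+s*d[1],-s*d[0]+c*d[1],p[2]-j[2])
W=[(.0275,.095,.07),(.0275,-.095,.07),(-.0275,-.095,.07),(-.0275,.095,.07),(0,0,.152)]
tw=cp([(78,268),(667,118),(712,285),(118,437),(326,215)],(100,130),6); sw=cp([(40,367),(413,80),(512,125),(150,434),(257,60)],(110,190),4.5)
for n,v in(("top",[(T,W,tw)]),("side",[(S,W,sw)]),("both",[(T,W,tw),(S,W,sw)])):
    p,e=fit(v,[.58,.2,.22]); print("stand",n,p,np.abs(e).max())
print("punch top",atz(T,tw[4],.152),atz(S,sw[4],.152),tri([T,S],[tw[4],sw[4]]))
E
```

```text
jig top [ 0.5829 -0.171   0.2337] 0.35006702140457546 0.9390209604150641
jig side [ 0.583  -0.1702  0.2364] 0.43957817290573475 1.9749794470496909
jig both [ 0.583  -0.1707  0.2345] 0.4167748979885914 2.122335386906343
bar top [ 0.5628 -0.1918  0.3447] 0.22409560539054496 in jig -0.024393756917738627 -0.015570339938822396 0.11097957365167965
bar side [ 0.5628 -0.1909  0.3504] 0.3021496691249581 in jig -0.024511797885389625 -0.015418783946409005 0.11401176985129557
bar both [ 0.5629 -0.1916  0.347 ] 0.4711539533494147 in jig -0.02441309354820788 -0.01557566767647866 0.11248177886000868
stand top [0.5814 0.2004 0.2773] 0.39468494168031043
stand side [0.5797 0.2015 0.2675] 0.8682580861567715
stand both [0.5809 0.2009 0.2735] 1.2659198001982475
punch top [0.5814 0.2002 0.152 ] [0.5786 0.2021 0.152 ] [0.5819 0.2008 0.1496]
```

```bash
cat > mv.py <<'E'
from h import *
np.set_printoptions(precision=4,suppress=True)
J=np.array([.583,-.1706]);JY=.2345
def jw(x,y): c,s=np.cos(JY),np.sin(JY); return J+np.array([c*x-s*y,s*x+c*y])
def wj(p): d=np.array(p[:2])-J; c,s=np.cos(JY),np.sin(JY); return np.array([c*d[0]+s*d[1],-s*d[0]+c*d[1]])
def st():
    o=ctrl.get_obs(); print("t",round(o["clock"],2),"tcp",o["tool_pos"],"rpy",o["orientation"],"F",o["force"],"open",round(o["opening"],4),"jig",wj(o["tool_pos"])*1e3); return o
def delta(o,p,yaw,pos0=None,R0=None):
    R0=Rn.from_euler("xyz",o["orientation"],degrees=True) if R0 is None else R0
    pos0=o["tool_pos"] if pos0 is None else pos0
    d=R0.inv().apply(np.array(p)-pos0); r=(R0.inv()*Rn.from_euler("xyz",[180,0,yaw],degrees=True)).as_rotvec()
    print("shift",d,"turn",r)
E
python3 - <<'E'
from mv import *
o=st()
p0=np.array([.167,.654,.405]);R0=Rn.from_euler("xyz",[180,0,-14.312],degrees=True)
delta(o,[.5,.3,.4],0,p0,R0)
a=jw(-.085,-.005); delta(o,[*a,.30],np.degrees(JY),p0,R0); delta(o,[*a,.193],np.degrees(JY),p0,R0)
print(a)
E
```

```text
t 2.7 tcp [0.1669 0.654  0.4047] rpy [-179.9972   -0.0003  -14.3099] F [ 0.9756 -0.6465 -0.0269] open 0.0875 jig [-213.1227  898.7629]
shift [0.4102 0.2607 0.005 ] turn [ 0.      0.     -0.2498]
shift [0.534  0.7402 0.105 ] turn [ 0.      0.     -0.4843]
shift [0.534  0.7402 0.212 ] turn [ 0.      0.     -0.4843]
[ 0.5015 -0.1952]
```

Request:
carry_out --moves "0.05 0.41 0.26 0 0 0 -0.25;0.05 0.41 0.26 0 0 0 -0.25;0.05 0.41 0.26 0 0 0 -0.25;0.05 0.41 0.26 0 0 0 -0.25;0.05 0.41 0.26 0 0 0 -0.25;0.05 0.41 0.26 0 0 0 -0.25;0.05 0.41 0.26 0 0 0 -0.25;0.05 0.41 0.26 0 0 0 -0.25;0.05 0.41 0.26 0 0 0 -0.25;0.05 0.534 0.74 0.105 0 0 -0.4843;0.05 0.534 0.74 0.105 0 0 -0.4843;0.05 0.534 0.74 0.105 0 0 -0.4843;0.05 0.534 0.74 0.105 0 0 -0.4843;0.05 0.534 0.74 0.105 0 0 -0.4843;0.05 0.534 0.74 0.105 0 0 -0.4843;0.05 0.534 0.74 0.105 0 0 -0.4843;0.05 0.534 0.74 0.105 0 0 -0.4843;0.05 0.534 0.74 0.105 0 0 -0.4843;0.05 0.534 0.74 0.105 0 0 -0.4843;0.05 0.534 0.74 0.105 0 0 -0.4843"

```text
clock: 4.7
tool_pos: [0.501, -0.1978, 0.2991]
orientation: [180.0, 0.0, 13.4]
force: [1.1, 0.4, 0.2]
opening: 0.0499
```

```bash
python3 - <<'E'
from mv import *
o=st(); print(o["joint_pos"])
E
```

```text
t 4.7 tcp [ 0.501  -0.1978  0.2991] rpy [179.9955   0.0159  13.3585] F [1.1251 0.3647 0.2225] open 0.0499 jig [-86.0843  -7.3643]
[ -0.6774  13.2538 -24.7327   0.0104 -52.0278 104.0295]
```

Request:
carry_out --moves "0.05 0 0 0.05 0 0 0;0.05 0 -0.001 0.09 0 0 0;0.05 0 -0.002 0.107 0 0 0;0.05 0 -0.002 0.107 0 0 0;0.05 0.015 -0.002 0.107 0 0 0;0.05 0.02 -0.002 0.107 0 0 0;0.05 0.025 -0.002 0.107 0 0 0;0.05 0.03 -0.002 0.107 0 0 0;0.05 0.035 -0.002 0.107 0 0 0;0.05 0.04 -0.002 0.107 0 0 0;0.05 0.045 -0.002 0.107 0 0 0;0.05 0.05 -0.002 0.107 0 0 0;0.05 0.055 -0.002 0.107 0 0 0;0.05 0.06 -0.002 0.107 0 0 0;0.05 0.065 -0.002 0.107 0 0 0;0.05 0.07 -0.002 0.107 0 0 0;0.05 0.073 -0.002 0.107 0 0 0;0.05 0.073 -0.002 0.107 0 0 0"

```text
clock: 6.5
tool_pos: [0.5727, -0.1759, 0.1926]
orientation: [180.0, -0.1, 13.5]
force: [-0.3, -0.9, -0.2]
opening: 0.0503
```

```bash
python3 - <<'E'
from mv import *
T=ctrl.snapshot("top");S=ctrl.snapshot("side")
save(T,"t1.png",(260,110,430,235),4.5);save(S,"s1.png",(230,100,390,235),4.5)
o=st()
E
```

```text
t 6.6 tcp [ 0.5725 -0.176   0.1927] rpy [179.9856  -0.0785  13.4489] F [ 0.4819 -0.224  -0.8621] open 0.0499 jig [-11.5063  -2.7678]
```

View pics/t1.png

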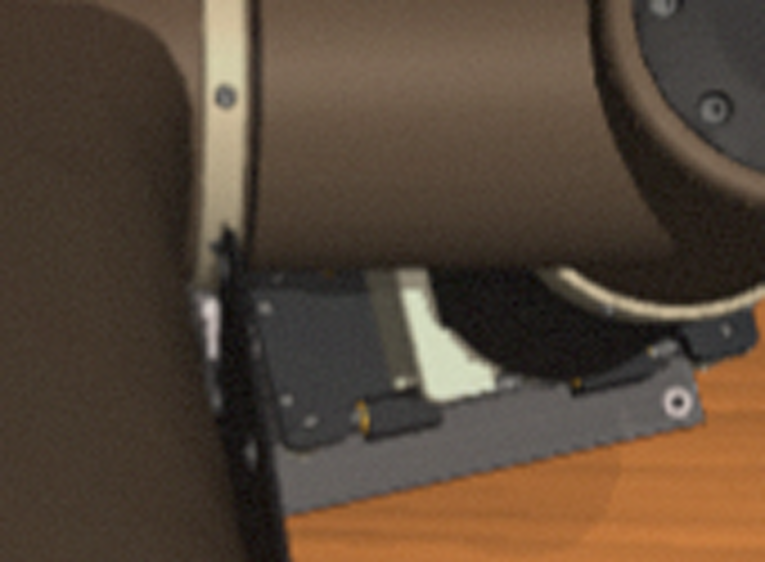

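View pics/s1.png

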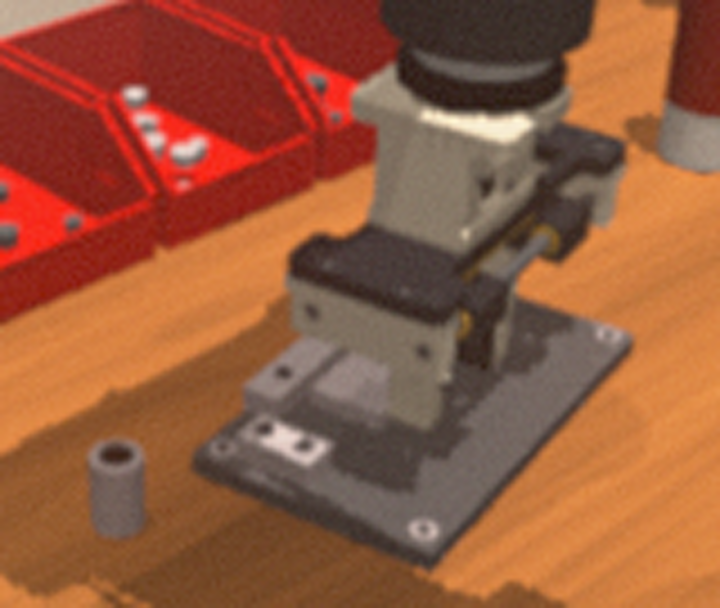

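Request:
carry_out --moves "0.05 0.002 0 0 0 0 0;0.05 0.004 0 0 0 0 0;0.05 0.005 0 0 0 0 0;0.05 0.0055 0 0 0 0 0;0.05 0.006 0 0 0 0 0;0.05 0.006 0 0 0 0 0"

```text
clock: 7.2
tool_pos: [0.5772, -0.1749, 0.1926]
orientation: [-180.0, 0.1, 13.4]
force: [-4.6, -1.8, 2.8]
opening: 0.05
```

Request:
carry_out --moves "0.05 0.0005 0 0 0 0 0;0.05 0.001 0 0 0 0 0"

```text
clock: 7.4
tool_pos: [0.5776, -0.1748, 0.1926]
orientation: [-180.0, 0.2, 13.4]
force: [-8.2, -2.2, 6.0]
opening: 0.0501
```

Request:
carry_out --moves "0.05 0.0007 0 0 0 0 0;0.05 0.0015 0 0 0 0 0;0.05 0.0015 0 0 0 0 0"

```text
clock: 7.7
tool_pos: [0.5781, -0.1747, 0.1924]
orientation: [-180.0, 0.3, 13.4]
force: [-10.6, -3.5, 9.4]
opening: 0.0503
```

```bash
python3 - <<'E'
from mv import *
T=ctrl.snapshot("side")
save(T,"s2.png",(260,145,360,235),7)
o=st()
E
```

```text
t 7.75 tcp [ 0.5781 -0.1747  0.1924] rpy [-179.9501    0.2966   13.4039] F [-10.2663  -2.0064   8.679 ] open 0.0501 jig [-5.756  -2.8847]
```

View pics/s2.png

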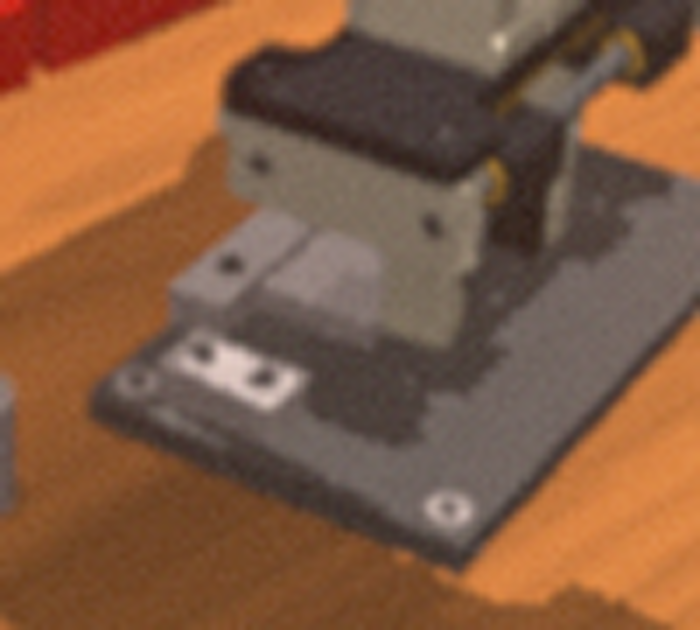

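Request:
carry_out --moves "0.05 -0.015 0 0 0 0 0;0.05 -0.015 0 0 0 0 0;0.05 -0.015 0 -0.035 0 0 0;0 -0.015 0 -0.04 0 0 0;0 0.028 0.03 -0.04 0 0 0;0 0.028 0.08 -0.04 0 0 0;0 0.028 0.115 -0.04 0 0 0;0 0.028 0.115 -0.04 0 0 0;0 0.028 0.115 -0.04 0 0 0;0 0.028 0.115 0 0 0 0;0 0.028 0.115 0 0 0 0;0 0.028 0.11 0 0 0 0;0 0.028 0.105 0 0 0 0;0 0.028 0.1 0 0 0 0;0 0.028 0.095 0 0 0 0;0 0.028 0.09 0 0 0 0;0 0.028 0.085 0 0 0 0;0 0.028 0.08 0 0 0 0;0 0.028 0.075 0 0 0 0;0 0.028 0.075 0 0 0 0"

```text
clock: 9.75
tool_pos: [0.6248, -0.24, 0.1928]
orientation: [-180.0, -0.0, 13.5]
force: [-0.3, 0.1, 0.5]
opening: 0.0003
```

```bash
python3 - <<'E'
from mv import *
T=ctrl.snapshot("side")
save(T,"s3.png",(260,125,390,235),6)
o=st()
E
```

```text
t 9.8 tcp [ 0.6247 -0.2402  0.1927] rpy [-179.9849    0.0057   13.4535] F [-0.1874 -0.2554  0.2505] open 0.0004 jig [ 24.4293 -77.3567]
```

View pics/s3.png

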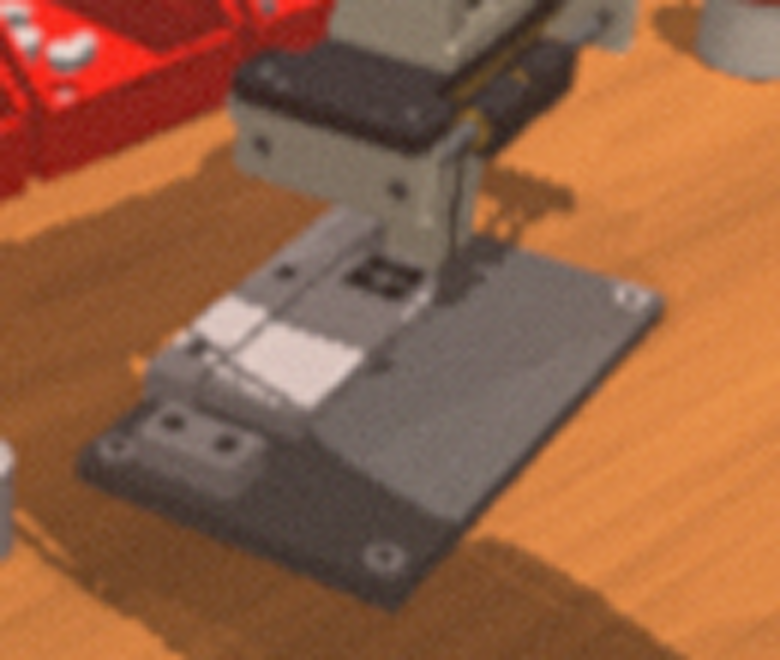

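Request:
carry_out --moves "0 0 -0.005 0 0 0 0;0 0 -0.01 0 0 0 0;0 0 -0.013 0 0 0 0;0 0 -0.014 0 0 0 0;0 0 -0.015 0 0 0 0;0 0 -0.015 0 0 0 0"

```text
clock: 10.4
tool_pos: [0.6213, -0.2258, 0.1926]
orientation: [-180.0, 0.0, 13.4]
force: [-0.5, -1.2, -0.3]
opening: 0.0002
```

Request:
carry_out --moves "0 0 -0.001 0 0 0 0;0 0 -0.002 0 0 0 0;0 0 -0.002 0 0 0 0"

```text
clock: 10.7
tool_pos: [0.6208, -0.224, 0.1926]
orientation: [-180.0, 0.0, 13.4]
force: [0.1, -0.6, -0.6]
opening: 0.0005
```

Request:
carry_out --moves "0 0 -0.001 0 0 0 0;0 0 -0.0015 0 0 0 0;0 0 -0.0015 0 0 0 0"

```text
clock: 11.0
tool_pos: [0.6205, -0.2225, 0.1926]
orientation: [-180.0, 0.0, 13.4]
force: [-0.1, -1.1, -0.2]
opening: 0.0005
```

```bash
python3 - <<'E'
from mv import *
T=ctrl.snapshot("side")
save(T,"s4.png",(260,125,390,235),6)
o=st()
E
```

```text
t 11.05 tcp [ 0.6205 -0.2225  0.1926] rpy [-179.9956    0.0033   13.437 ] F [-0.3034 -1.4955 -1.3222] open 0.0002 jig [ 24.4265 -59.209 ]
```

View pics/s4.png

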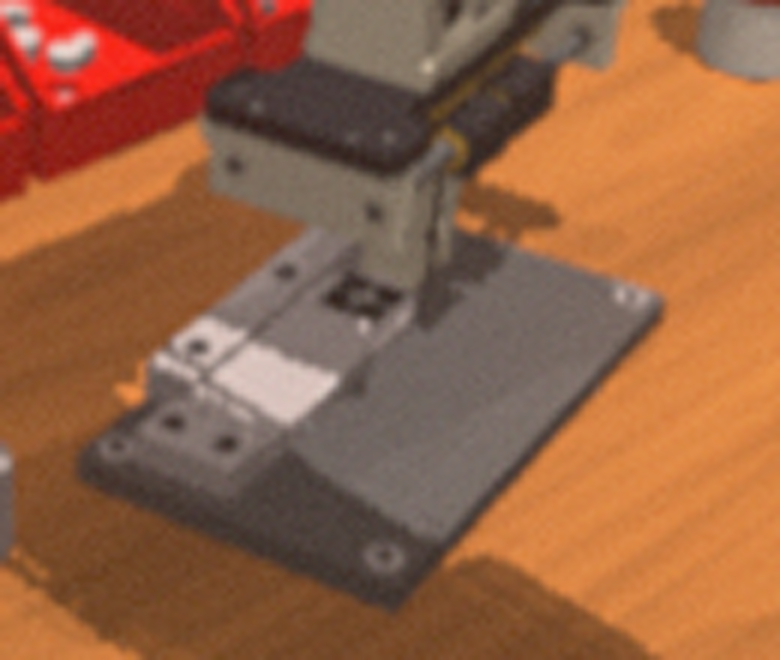

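Request:
carry_out --moves "0 0 -0.001 0 0 0 0;0 0 -0.0015 0 0 0 0;0 0 -0.0015 0 0 0 0"

```text
clock: 11.35
tool_pos: [0.6202, -0.221, 0.1926]
orientation: [-180.0, 0.0, 13.4]
force: [0.9, -1.1, 0.6]
opening: 0.0001
```

Request:
carry_out --moves "0 0 -0.001 0 0 0 0;0 0 -0.0015 0 0 0 0;0 0 -0.0015 0 0 0 0"

```text
clock: 11.65
tool_pos: [0.6198, -0.2196, 0.1926]
orientation: [-180.0, 0.0, 13.4]
force: [0.6, -1.5, 0.3]
opening: 0.0005
```

```bash
python3 - <<'E'
from mv import *
T=ctrl.snapshot("side")
save(T,"s5.png",(270,165,350,225),9)
o=st()
E
```

```text
t 11.7 tcp [ 0.6198 -0.2196  0.1926] rpy [-179.9956    0.0027   13.4386] F [0.5206 0.0278 0.0956] open 0.0006 jig [ 24.421  -56.2082]
```

View pics/s5.png

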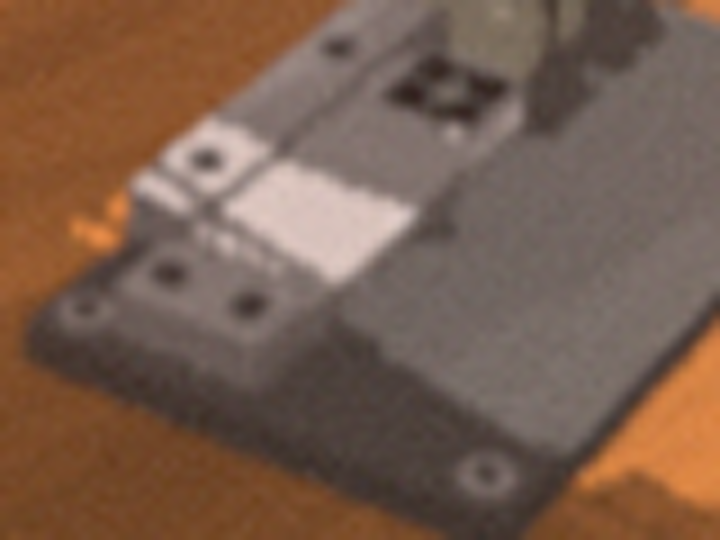

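Request:
carry_out --moves "0 0 -0.001 0 0 0 0;0 0 -0.002 0 0 0 0;0 0 -0.002 0 0 0 0"

```text
clock: 12.0
tool_pos: [0.6194, -0.2179, 0.1927]
orientation: [180.0, 0.0, 13.4]
force: [0.7, -4.0, -1.3]
opening: 0.0001
```

Request:
carry_out --moves "0 0 -0.001 0 0 0 0;0 0 -0.0015 0 0 0 0;0 0 -0.0015 0 0 0 0"

```text
clock: 12.3
tool_pos: [0.6193, -0.2173, 0.193]
orientation: [179.9, -0.0, 13.4]
force: [0.5, -9.4, -1.6]
opening: 0.0004
```

Request:
carry_out --moves "0 0 -0.001 0 0 0 0;0 0 -0.0015 0 0 0 0;0 0 -0.0015 0 0 0 0"

```text
clock: 12.6
tool_pos: [0.6191, -0.2168, 0.1933]
orientation: [179.8, -0.0, 13.5]
force: [0.6, -15.4, -1.9]
opening: 0.0006
```

Request:
carry_out --moves "0 0 0.015 0 0 0 0;0 0 0.015 0 0 0 0;0 0 0.015 -0.04 0 0 0;0.05 -0.025 -0.02 -0.04 0 0 0;0.05 -0.055 -0.073 -0.04 0 0 0;0.05 -0.055 -0.073 -0.04 0 0 0;0.05 -0.055 -0.073 -0.04 0 0 0;0.05 -0.055 -0.073 0 0 0 0;0.05 -0.055 -0.073 0 0 0 0;0.05 -0.045 -0.073 0 0 0 0;0.05 -0.037 -0.073 0 0 0 0;0.05 -0.032 -0.073 0 0 0 0;0.05 -0.031 -0.073 0 0 0 0;0.05 -0.030 -0.073 0 0 0 0;0.05 -0.029 -0.073 0 0 0 0;0.05 -0.029 -0.073 0 0 0 0"

```text
clock: 14.2
tool_pos: [0.572, -0.1511, 0.1924]
orientation: [-180.0, 0.2, 13.4]
force: [-5.7, -4.2, 3.1]
opening: 0.0499
```

Request:
carry_out --moves "0.05 0.0007 0 0 0 0 0;0.05 0.0015 0 0 0 0 0;0.05 0.0015 0 0 0 0 0"

```text
clock: 14.5
tool_pos: [0.5725, -0.1511, 0.1923]
orientation: [-180.0, 0.3, 13.4]
force: [-8.1, -5.0, 5.5]
opening: 0.0499
```

Request:
carry_out --moves "0.05 0.001 0 0 0 0 0;0.05 0.0015 0 0 0 0 0;0.05 0.0015 0 0 0 0 0;0.05 0 0 0 0 0 0;0.05 -0.02 0 0 0 0 0;0.05 -0.02 0 0 0 0 0;0.08 -0.05 -0.05 -0.05 0 0 0;0.08 -0.05 -0.1 -0.1 0 0 0;0.08 -0.05 -0.15 -0.15 0 0 0;0.08 -0.05 -0.2 -0.18 0 0 0;0.08 -0.05 -0.25 -0.18 0 0 0;0.08 -0.05 -0.25 -0.18 0 0 0;0.08 -0.05 -0.25 -0.18 0 0 0"

```text
clock: 15.8
tool_pos: [0.468, 0.0846, 0.3757]
orientation: [-179.9, -0.3, 13.6]
force: [-0.1, -0.0, -0.5]
opening: 0.0799
```

```bash
python3 - <<'E'
from mv import *
T=ctrl.snapshot("top");S=ctrl.snapshot("side")
save(T,"t6.png",(285,130,425,235),5);save(S,"s6.png",(260,145,380,235),6)
o=st();print(o["joint_pos"])
for n,s in(("top",T),("side",S)):
  for m in ctrl.mark_of(s,"mark")[:2]: print(n,m["at"],m["confidence"],wj(atz(s,m["at"],.022)))
delta(o,[.581,.2006,.40],-74.3)
delta(o,[.581,.2006,.112+.159],-74.3)
E
```

```text
t 15.9 tcp [0.4683 0.0838 0.3748] rpy [-179.8982   -0.28     13.6415] F [ 0.3564  0.2578 -0.5132] open 0.0799 jig [-52.45   274.0693]
[ 33.9198   2.7607 -26.2729   0.0018 -60.6684  69.7211]
top [166.8, 364.6] 0.58 [ 0.0292 -0.0229]
side [177.4, 318.8] 0.68 [ 0.021  -0.0109]
shift [ 0.1372 -0.087  -0.0244] turn [-0.0052 -0.0025  1.5349]
shift [ 0.1366 -0.0868  0.1046] turn [-0.0052 -0.0025  1.5349]
```

View pics/t6.png

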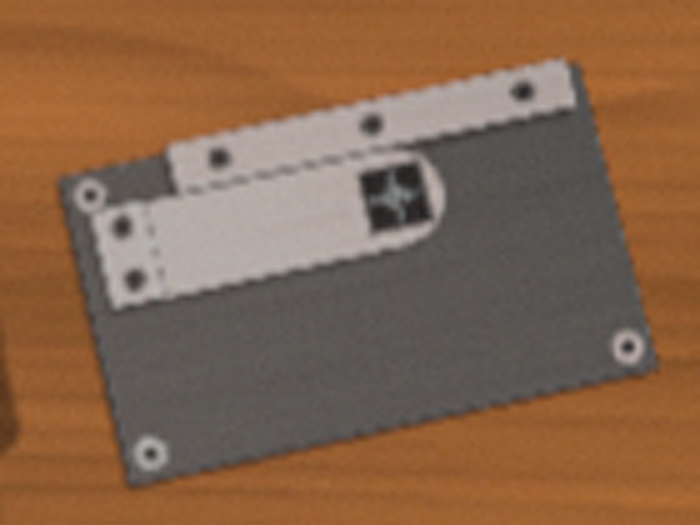

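View pics/s6.png

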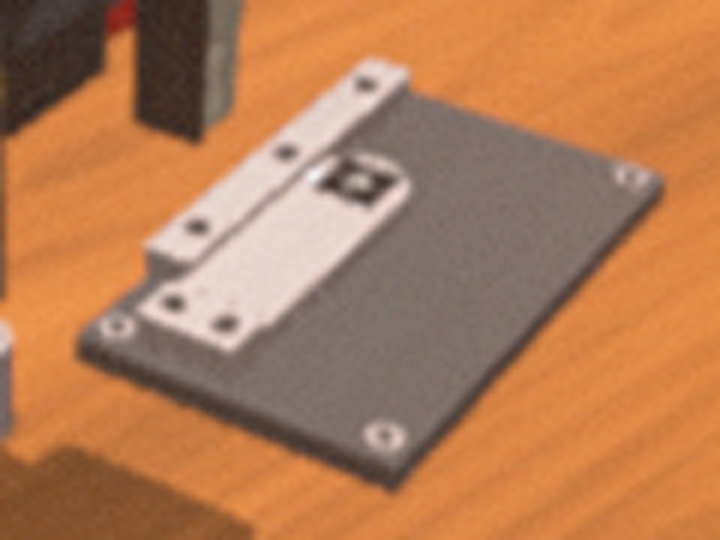

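Request:
carry_out --moves "0.08 0.137 -0.087 -0.025 -0.003 -0.002 1.535;0.08 0.137 -0.087 -0.025 -0.003 -0.002 1.535;0.08 0.137 -0.087 -0.025 -0.003 -0.002 1.535;0.08 0.137 -0.087 -0.025 -0.003 -0.002 1.535;0.08 0.137 -0.087 -0.025 -0.003 -0.002 1.535;0.08 0.137 -0.087 -0.025 -0.003 -0.002 1.535;0.08 0.137 -0.087 -0.025 -0.003 -0.002 1.535;0.08 0.137 -0.087 -0.025 -0.003 -0.002 1.535;0.08 0.137 -0.087 -0.025 -0.003 -0.002 1.535;0.08 0.137 -0.087 -0.025 -0.003 -0.002 1.535;0.08 0.137 -0.087 -0.025 -0.003 -0.002 1.535;0.08 0.137 -0.087 -0.025 -0.003 -0.002 1.535;0.08 0.137 -0.087 -0.025 -0.003 -0.002 1.535;0.08 0.137 -0.087 -0.025 -0.003 -0.002 1.535"

```text
clock: 17.4
tool_pos: [0.5815, 0.1973, 0.3972]
orientation: [179.8, -0.0, -74.5]
force: [-0.4, -1.5, 0.1]
opening: 0.0796
```

```bash
python3 - <<'E'
from mv import *
S=ctrl.snapshot("side");T=ctrl.snapshot("top")
save(S,"s7.png",(90,90,270,320),2.6);save(T,"t7.png")
o=st();print(o["joint_pos"])
delta(o,[.581,.2006,.40],-74.3)
delta(o,[.581,.2006,.112+.159],-74.3)
print("mark proj", proj(T,[*jw(.025,-.020),.022]),proj(S,[*jw(.025,-.020),.022]))
E
```

```text
t 17.5 tcp [0.5814 0.1975 0.3975] rpy [179.8018  -0.0385 -74.4956] F [ 0.6134  0.0133 -0.0793] open 0.0802 jig [ 83.9865 358.445 ]
[ 36.9554  15.1926  -7.9002  -0.0398 -67.1058 -21.4355]
shift [-0.003  -0.0004 -0.0025] turn [ 0.0035 -0.0007 -0.0034]
shift [-0.0031 -0.0009  0.1265] turn [ 0.0035 -0.0007 -0.0034]
mark proj [169.1203 363.7217] [175.0848 319.262 ]
```

View pics/s7.png

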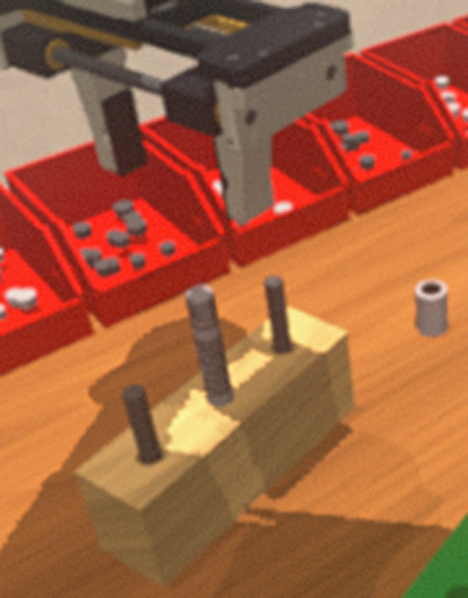

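View pics/t7.png

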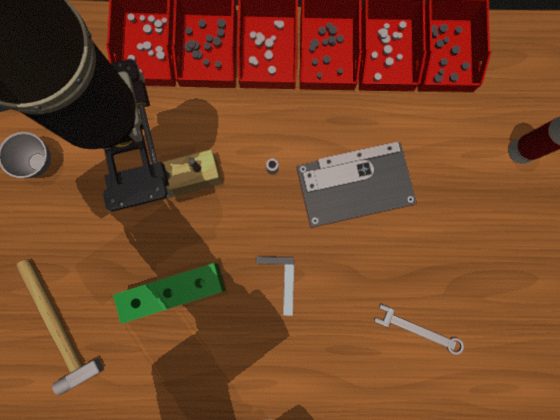

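Request:
carry_out --moves "0.08 -0.003 -0.001 0.03 0.0035 0 -0.003;0.08 -0.003 -0.001 0.06 0.0035 0 -0.003;0.08 -0.003 -0.001 0.09 0.0035 0 -0.003;0.08 -0.003 -0.001 0.115 0.0035 0 -0.003;0.08 -0.003 -0.001 0.1265 0.0035 0 -0.003;0.08 -0.003 -0.001 0.1265 0.0035 0 -0.003;0.03 -0.003 -0.001 0.1265 0.0035 0 -0.003;0.03 -0.003 -0.001 0.1265 0.0035 0 -0.003;0.03 -0.003 -0.001 0.1265 0.0035 0 -0.003;0.03 -0.003 -0.001 0.1265 0.0035 0 -0.003"

```text
clock: 18.5
tool_pos: [0.5812, 0.2009, 0.2721]
orientation: [-179.9, -0.0, -74.3]
force: [0.7, 0.2, 0.4]
opening: 0.0535
```

```bash
python3 - <<'E'
from mv import *
S=ctrl.snapshot("side");T=ctrl.snapshot("top")
save(S,"s8.png",(120,140,240,300),3.75);save(T,"t8.png",(90,90,230,220),5)
o=st()
delta(o,[.581,.2006,.112+.159],-74.3)
E
```

```text
t 18.6 tcp [0.5811 0.2008 0.2717] rpy [-179.9361   -0.0167  -74.3384] F [ 0.6028 -0.2264 -0.3825] open 0.0456 jig [ 84.4791 361.6693]
shift [0.0002 0.0002 0.0007] turn [-0.0011 -0.0003 -0.0007]
```

View pics/s8.png

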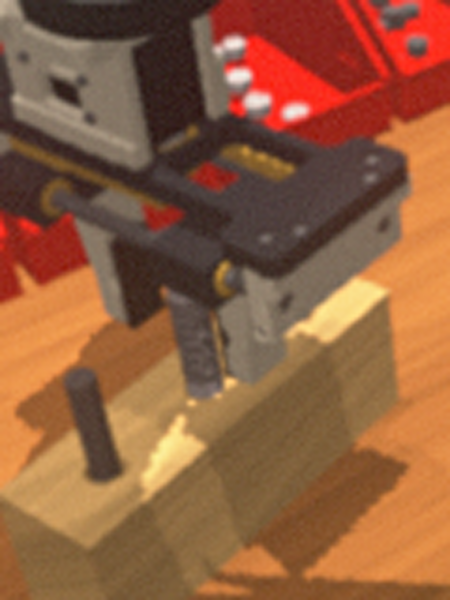

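View pics/t8.png

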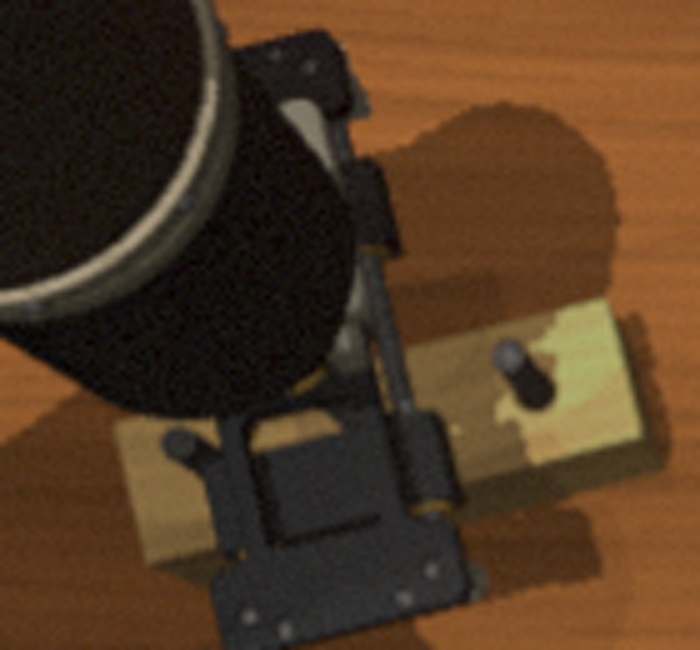

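Request:
carry_out --moves "0 0 0 0 0 0 0;0 0 0 0 0 0 0;0 0 0 0 0 0 0;0 0 0 0 0 0 0;0 0 0 0 0 0 0;0 0 0 0 0 0 0;0 0 0 0 0 0 0"

```text
clock: 19.3
tool_pos: [0.581, 0.2007, 0.2711]
orientation: [180.0, -0.0, -74.3]
force: [-0.3, -0.2, 0.8]
opening: 0.0152
```

Request:
carry_out --moves "0 0 0 -0.01 0 0 0;0 0 0 -0.025 0 0 0;0 0 0 -0.045 0 0 0;0 0 0 -0.065 0 0 0;0 0 0 -0.085 0 0 0;0 0 0 -0.11 0 0 0;0 0 0 -0.13 0 0 0;0 0 0 -0.13 0 0 0;0 0 0 -0.13 0 0 0"

```text
clock: 20.2
tool_pos: [0.5808, 0.2008, 0.4017]
orientation: [-179.9, 0.0, -74.4]
force: [-0.1, 0.3, -2.0]
opening: 0.0153
```

```bash
python3 - <<'E'
from mv import *
S=ctrl.snapshot("side");T=ctrl.snapshot("top")
save(S,"s9.png",(110,90,270,320),2.6);save(T,"t9.png",(90,90,230,220),4)
o=st()
m=jw(.025,-.020);print("mark",m)
delta(o,[*m,.401],-74.3)
for k in("punch","point"):
  for q in ctrl.trace(S,k)[:2]: print(k,q["extent"],q["confidence"])
  for q in ctrl.mark_of(S,k)[:2]: print(k,q["at"],q["confidence"])
print(proj(S,[*o["tool_pos"][:2],o["tool_pos"][2]-.259]))
E
```

```text
t 20.3 tcp [0.5807 0.2007 0.4003] rpy [179.9333  -0.0415 -74.3529] F [ 0.9014 -1.2909 -1.9079] open 0.0156 jig [ 84.016  361.6557]
mark [ 0.612  -0.1842]
shift [ 0.3791  0.0737 -0.0004] turn [ 0.0012 -0.0007 -0.0009]
punch [145.8, 133.7, 166.8, 210.2] 0.96
punch [207.5, 169.2] 0.83
point [204.4, 169.9] 0.44
[207.5842 167.9606]
```

View pics/s9.png

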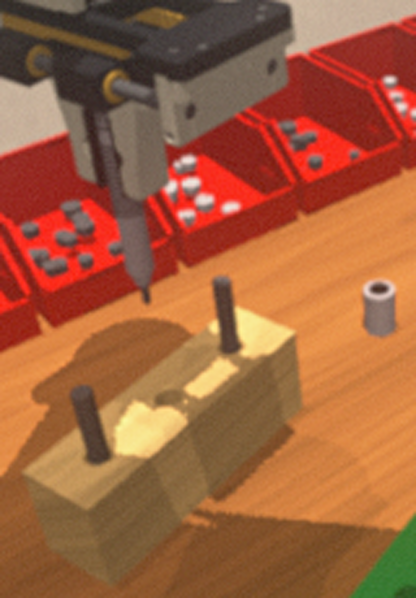

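Request:
carry_out --moves "0 0.02 0.004 0 0 0 0;0 0.055 0.011 0 0 0 0;0 0.09 0.018 0 0 0 0;0 0.125 0.024 0 0 0 0;0 0.16 0.031 0 0 0 0;0 0.195 0.038 0 0 0 0;0 0.23 0.045 0 0 0 0;0 0.265 0.052 0 0 0 0;0 0.3 0.058 0 0 0 0;0 0.335 0.065 0 0 0 0;0 0.36 0.07 0 0 0 0;0 0.375 0.073 0 0 0 0;0 0.379 0.0737 0.02 0 0 0;0 0.379 0.0737 0.045 0 0 0;0 0.379 0.0737 0.07 0 0 0;0 0.379 0.0737 0.085 0 0 0;0 0.379 0.0737 0.095 0 0 0;0 0.379 0.0737 0.097 0 0 0;0 0.379 0.0737 0.097 0 0 0;0 0.379 0.0737 0.097 0 0 0"

```text
clock: 22.5
tool_pos: [0.6128, -0.184, 0.3054]
orientation: [-179.9, -0.1, -74.3]
force: [0.3, -0.4, -1.1]
opening: 0.0157
```

```bash
python3 - <<'E'
from mv import *
S=ctrl.snapshot("side");T=ctrl.snapshot("top")
save(S,"s10.png",(265,100,365,200),6);save(T,"t10.png",(285,100,425,220),5)
save(S,"s10b.png",(295,120,345,190),8)
o=st()
m=jw(.025,-.020)
delta(o,[*m,.304],-74.3)
for k in("punch","point"):
 for s in(S,T):
  for q in ctrl.mark_of(s,k)[:2]: print(k,q["at"],q["confidence"])
for z in (.259,.233,.16): print(z,proj(S,[*o["tool_pos"][:2],o["tool_pos"][2]-z]))
print("mark px",proj(S,[*m,.022]))
E
```

```text
t 22.6 tcp [ 0.6127 -0.184   0.3054] rpy [-179.8917   -0.0669  -74.3313] F [-0.3948  0.0364 -0.7722] open 0.0157 jig [ 25.7318 -19.9448]
shift [0.     0.0007 0.0014] turn [-0.0019 -0.0012 -0.0005]
punch [166.3, 320.5] 0.82
punch [185.7, 352.6] 0.63
punch [167.9, 360.9] 0.25
0.259 [165.8316 319.7405]
0.233 [155.7452 320.5831]
0.16 [125.4918 323.0872]
mark px [175.0848 319.262 ]
```

View pics/s10.png

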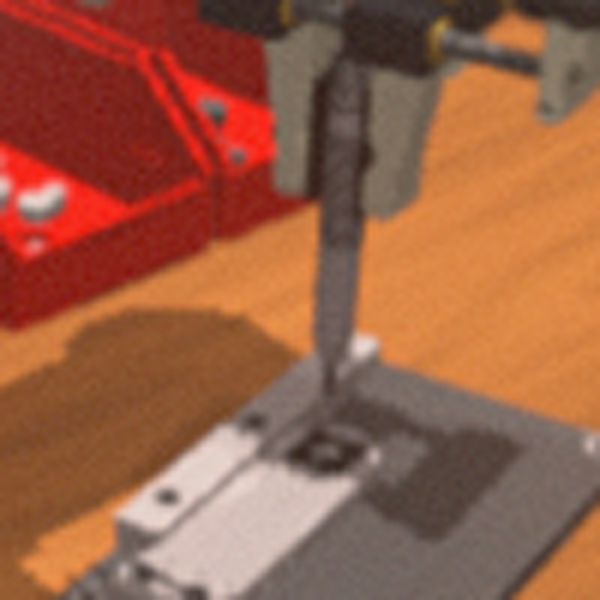

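View pics/s10b.png

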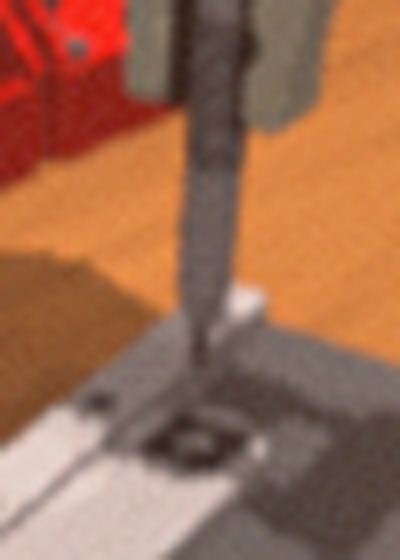

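View pics/t10.png

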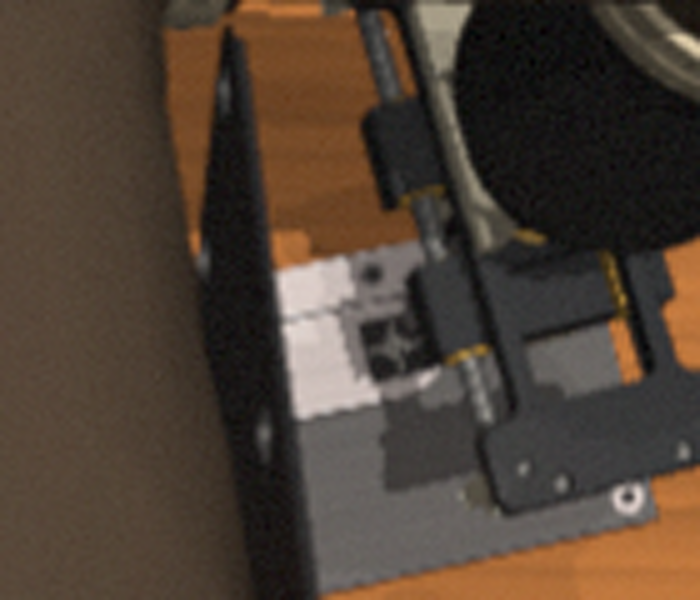

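Request:
carry_out --moves "0 0 0.0007 0 0 0 -0.15;0 0 0.0007 0.005 0 0 -0.3;0 0 0.0007 0.01 0 0 -0.45;0 0 0.0007 0.015 0 0 -0.55;0 0 0.0007 0.02 0 0 -0.58;0 0 0.0007 0.02 0 0 -0.58;0 0 0.0007 0.02 0 0 -0.58"

```text
clock: 23.5
tool_pos: [0.6118, -0.1843, 0.2844]
orientation: [180.0, -0.0, -41.2]
force: [0.4, 0.6, 0.0]
opening: 0.0153
```

```bash
python3 - <<'E'
from mv import *
S=ctrl.snapshot("side");T=ctrl.snapshot("top")
save(S,"s11.png",(295,130,345,190),10);save(T,"t11.png",(335,140,395,195),11)
save(T,"t11b.png",(265,80,435,220),4)
o=st()
m=jw(.025,-.020)
delta(o,[*m,.284],-41.1)
P=o["tool_pos"]+[0,0,-.259]
print("tip",P,proj(S,P),proj(T,P),"mark",proj(S,[*m,.022]),proj(T,[*m,.022]))
E
```

```text
t 23.6 tcp [ 0.6118 -0.1843  0.2847] rpy [-179.994    -0.0578  -41.195 ] F [ 0.4953 -0.5166 -0.8418] open 0.0157 jig [ 24.8814 -19.9851]
shift [ 0.0001 -0.0001  0.0007] turn [-0.0001 -0.001  -0.0017]
tip [ 0.6118 -0.1843  0.0257] [173.7461 319.4188] [168.7623 364.0956] mark [175.0848 319.262 ] [169.1203 363.7217]
```

View pics/s11.png

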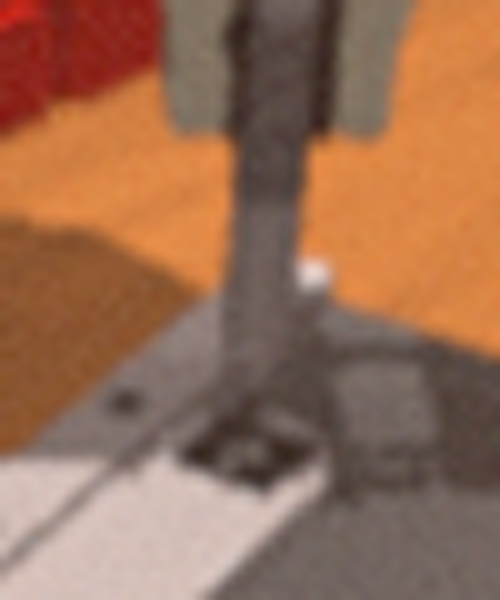

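View pics/t11.png

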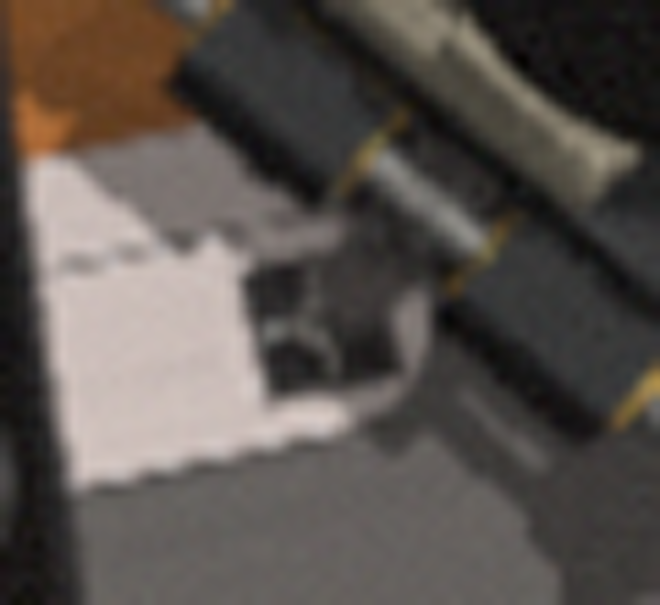

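View pics/t11b.png

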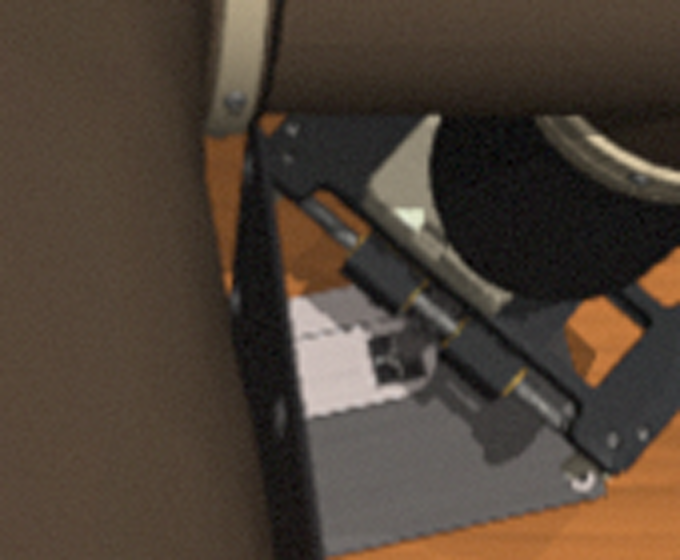

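```bash
python3 - <<'E'
from mv import *
ims=[]
for i in range(4):
    S=ctrl.snapshot("side"); ims.append(S["image"].astype(float))
T=[ctrl.snapshot("top")["image"].astype(float) for i in range(4)]
def enh(a,c,n,sc):
    a=np.mean(a,0)[c[1]:c[3],c[0]:c[2],::-1]; a=np.clip((a-15)*2.6,0,255).astype(np.uint8)
    cv2.imwrite("pics/"+n,cv2.resize(a,None,fx=sc,fy=sc,interpolation=cv2.INTER_CUBIC))
enh(ims,(305,160,335,185),"s12.png",22); enh(T,(350,155,385,185),"t12.png",20)
E
```

```text
(no output)
```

View pics/s12.png

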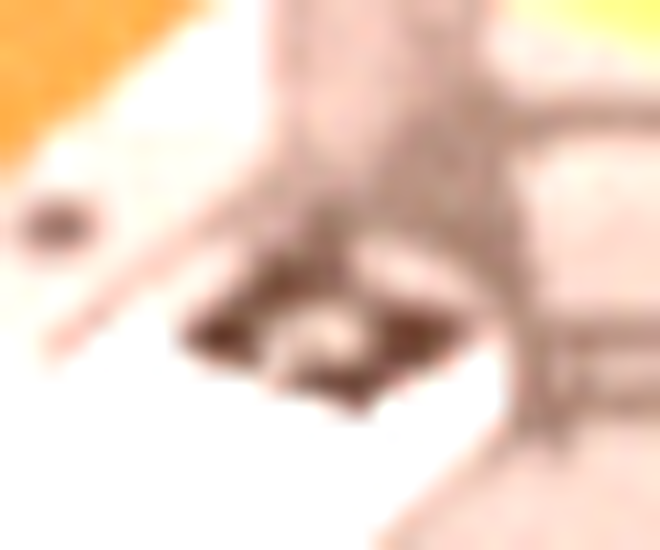

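View pics/t12.png

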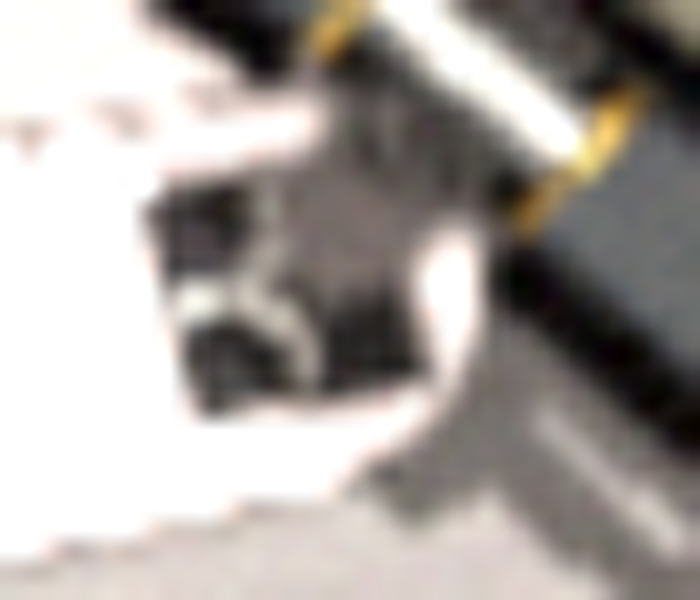

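```bash
cat > axis.py <<'E'
from mv import *
def axis(n=4,tag="a"):
    Ss=[ctrl.snapshot("side") for _ in range(n)]; S=Ss[-1]
    im=np.mean([s["image"].astype(float) for s in Ss],0)
    sat=(im.max(2)-im.min(2))
    o=ctrl.get_obs(); tp=o["tool_pos"]; P=tp+[0,0,-.259]
    res=[]
    for h in np.arange(.028,.080,.002):
        r,c=proj(S,P+[0,0,h]); r0=int(np.floor(r)); f=r-r0
        line=sat[r0]*(1-f)+sat[r0+1]*f; line=line-0
        c0=int(round(c)); L=line[c0-7:c0+8]; x=np.arange(c0-7,c0+8)
        core=L[6:9].mean(); 
        def cross(idx):
            bg=line[c0-7:c0-4].mean() if idx<0 else line[c0+5:c0+8].mean(); t=(bg+core)/2
            k=c0
            while abs(k-c0)<8 and line[k+idx]<t: k+=idx
            a,b=line[k],line[k+idx]; return (k+idx*(t-a)/(b-a)),bg-core
        l,cl=cross(-1); rr,cr=cross(1)
        depth=(np.array(S["R"])@(P+[0,0,h])+S["t"])[2]
        res.append((h*1e3,r,c,l,rr,(l+rr)/2-c,(rr-l)*depth/397*1e3,cl,cr))
    res=np.array(res); np.set_printoptions(precision=2,suppress=True,linewidth=140); print(res)
    return S,o
E
python3 - <<'E'
from axis import *
axis(); st(); print(ctrl.get_obs()["joint_pos"])
E
```

```text
[[ 28.   163.3  320.34 315.91 321.5   -1.64  12.47   0.01  -1.04]
 [ 30.   162.53 320.41 315.76 321.06  -2.    11.81   0.54  -0.88]
 [ 32.   161.75 320.47 314.15 327.29   0.25  29.26   3.45  -0.89]
 [ 34.   160.98 320.54 314.87 322.3   -1.95  16.52   2.84  -0.42]
 [ 36.   160.2  320.6  315.65 327.08   0.76  25.38  15.21   8.51]
 [ 38.   159.42 320.67 316.21 327.03   0.95  23.99  41.08  20.07]
 [ 40.   158.64 320.74 316.53 327.03   1.04  23.23  73.71  28.06]
 [ 42.   157.86 320.8  316.77 327.03   1.1   22.66 105.5   31.01]
 [ 44.   157.07 320.87 317.   326.8    1.03  21.63 122.58  35.19]
 [ 46.   156.29 320.93 317.14 326.03   0.65  19.6  126.79  55.7 ]
 [ 48.   155.5  321.   317.25 324.65  -0.05  16.28 128.29  88.76]
 [ 50.   154.7  321.07 317.36 324.49  -0.14  15.68 129.81 119.39]
 [ 52.   153.91 321.13 317.44 324.43  -0.2   15.36 132.43 133.42]
 [ 54.   153.12 321.2  317.5  324.51  -0.2   15.36 133.29 131.16]
 [ 56.   152.32 321.27 317.51 324.6   -0.21  15.5  134.95 129.53]
 [ 58.   151.52 321.33 317.58 324.63  -0.23  15.42 133.98 127.63]
 [ 60.   150.72 321.4  317.69 324.64  -0.24  15.17 132.14 127.34]
 [ 62.   149.91 321.47 317.79 324.66  -0.24  14.98 131.7  129.98]
 [ 64.   149.11 321.54 317.81 324.8   -0.23  15.23 127.81 129.95]
 [ 66.   148.3  321.6  317.81 325.03  -0.18  15.68 125.75 130.88]
 [ 68.   147.49 321.67 317.84 325.13  -0.19  15.82 125.98 131.64]
 [ 70.   146.67 321.74 317.88 325.17  -0.22  15.79 127.98 132.84]
 [ 72.   145.86 321.81 317.93 325.21  -0.24  15.75 130.45 134.61]
 [ 74.   145.04 321.88 317.96 325.29  -0.25  15.84 131.13 134.74]
 [ 76.   144.22 321.95 317.89 325.42  -0.29  16.24 116.18 117.76]
 [ 78.   143.4  322.01 317.78 325.62  -0.31  16.88  79.03  83.08]]
t 24.2 tcp [ 0.61 -0.18  0.28] rpy [179.99  -0.04 -41.11] F [-0.15 -0.06 -1.2 ] open 0.0152 jig [ 24.76 -19.95]
[  0.72  22.69 -12.87   0.04 -54.41  48.15]
```

Request:
carry_out --moves "0 0 0 0 0 0 0.15;0 0 0 0 0 0 0.3;0 0 0 0 0 0 0.45;0 0 0 0 0 0 0.6;0 0 0 0 0 0 0.75;0 0 0 0 0 0 0.9;0 0 0 0 0 0 1.05;0 0 0 0 0 0 1.2;0 0 0 0 0 0 1.35;0 0 0 0 0 0 1.5;0 0 0 0 0 0 1.571;0 0 0 0 0 0 1.571;0 0 0 0 0 0 1.571;0 0 0 0 0 0 1.571"

```text
clock: 25.6
tool_pos: [0.6117, -0.1842, 0.2844]
orientation: [-180.0, -0.0, -131.0]
force: [-0.4, -0.8, 0.1]
opening: 0.0157
```

```bash
python3 - <<'E'
from axis import *
S,o=axis(); st(); print(o["tool_pos"]*1e3)
save(S,"s13.png",(295,130,345,190),10)
T=ctrl.snapshot("top");save(T,"t13.png",(335,140,395,195),11)
E
```

```text
[[ 28.   163.3  320.34 313.02 321.08  -3.28  18.    -0.27  -1.6 ]
 [ 30.   162.53 320.4  313.81 322.23  -2.38  18.76   0.32  -1.11]
 [ 32.   161.76 320.47 314.2  319.91  -3.42  12.71   4.12  -0.73]
 [ 34.   160.98 320.53 315.53 320.52  -2.51  11.08   5.04  -0.15]
 [ 36.   160.21 320.6  315.54 327.09   0.71  25.64  15.08   8.79]
 [ 38.   159.43 320.66 315.85 327.05   0.78  24.83  31.34  19.7 ]
 [ 40.   158.65 320.73 316.13 327.04   0.85  24.15  47.21  27.44]
 [ 42.   157.86 320.79 316.34 327.02   0.88  23.6   58.54  30.86]
 [ 44.   157.08 320.86 316.43 326.74   0.72  22.75  63.58  36.29]
 [ 46.   156.29 320.93 316.48 325.85   0.24  20.66  63.67  57.63]
 [ 48.   155.5  320.99 316.55 324.34  -0.55  17.13  68.65  89.97]
 [ 50.   154.71 321.06 316.63 324.    -0.74  16.21  83.14 119.52]
 [ 52.   153.92 321.13 316.72 323.86  -0.84  15.67 108.22 133.1 ]
 [ 54.   153.12 321.19 316.82 323.95  -0.8   15.63 130.17 131.64]
 [ 56.   152.32 321.26 316.89 324.09  -0.77  15.74 134.69 129.55]
 [ 58.   151.52 321.33 316.95 324.18  -0.76  15.8  134.26 128.59]
 [ 60.   150.72 321.39 317.01 324.22  -0.78  15.73 132.17 128.9 ]
 [ 62.   149.92 321.46 317.09 324.21  -0.81  15.54 129.38 130.1 ]
 [ 64.   149.11 321.53 317.32 324.21  -0.77  15.   109.76 129.99]
 [ 66.   148.3  321.6  317.35 324.27  -0.79  15.03 110.01 131.21]
 [ 68.   147.49 321.67 317.36 324.39  -0.79  15.25 110.47 128.87]
 [ 70.   146.68 321.73 317.38 324.64  -0.72  15.73 110.89 115.74]
 [ 72.   145.86 321.8  317.42 325.67  -0.26  17.87 110.76  88.69]
 [ 74.   145.05 321.87 317.44 327.42   0.56  21.56 109.33  59.48]
 [ 76.   144.23 321.94 317.47 327.76   0.67  22.21 109.19  43.33]
 [ 78.   143.41 322.01 317.49 327.91   0.69  22.46 109.12  35.96]]
t 25.8 tcp [ 0.61 -0.18  0.28] rpy [-179.96   -0.01 -131.09] F [-0.08 -0.15 -1.32] open 0.0155 jig [ 24.76 -19.93]
[ 611.72 -184.23  284.37]
```

View pics/s13.png

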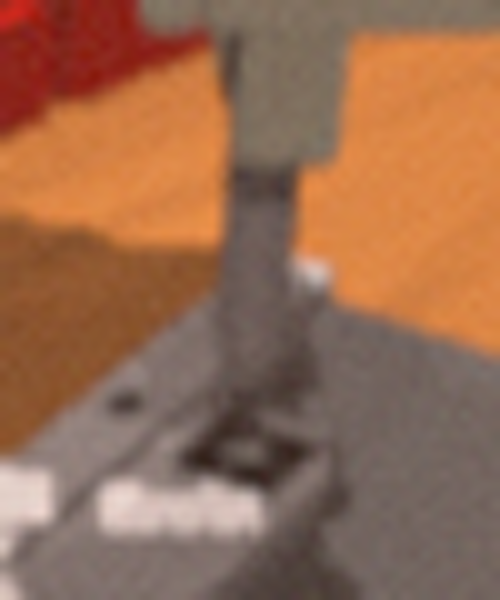

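View pics/t13.png

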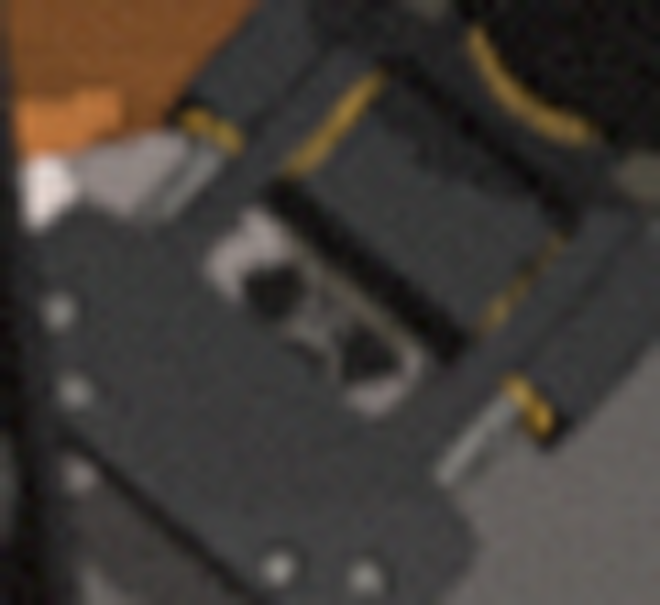

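Request:
carry_out --moves "0 0 0 0 0 0 -0.15;0 0 0 0 0 0 -0.3;0 0 0 0 0 0 -0.45;0 0 0 0 0 0 -0.6;0 0 0 0 0 0 -0.75;0 0 0 0 0 0 -0.9;0 0 0 0 0 0 -1.05;0 0 0 0 0 0 -1.2;0 -0.00015 -0.0015 0 0 0 -1.35;0 -0.00015 -0.0015 0 0 0 -1.5;0 -0.00015 -0.0015 0.001 0 0 -1.571;0 -0.00015 -0.0015 0.0015 0 0 -1.571;0 -0.00015 -0.0015 0.0015 0 0 -1.571;0 -0.00015 -0.0015 0.0015 0 0 -1.571"

```text
clock: 27.25
tool_pos: [0.6129, -0.1851, 0.2829]
orientation: [180.0, -0.0, -41.2]
force: [-0.1, -0.8, -1.1]
opening: 0.0156
```

```bash
python3 - <<'E'
from mv import *
Ts=[ctrl.snapshot("top") for _ in range(4)];Ss=[ctrl.snapshot("side") for _ in range(4)]
def enh(a,c,n,sc,lo,g):
    a=np.mean([x["image"].astype(float) for x in a],0)[c[1]:c[3],c[0]:c[2],::-1]; a=np.clip((a-lo)*g,0,255).astype(np.uint8)
    cv2.imwrite("pics/"+n,cv2.resize(a,None,fx=sc,fy=sc,interpolation=cv2.INTER_CUBIC))
enh(Ts,(352,157,380,182),"t14.png",24,15,2.2);enh(Ss,(305,160,335,185),"s14.png",22,15,2.2)
o=st(); print(o["tool_pos"]*1e3)
P=o["tool_pos"]+[0,0,-.259]; y=np.radians(o["orientation"][2]); P[:2]-=.00125*np.array([np.cos(y),np.sin(y)])
print(P*1e3)
for h in(0,.004,.013,.026): 
    q=proj(Ts[0],P+[0,0,h]); print(h,q,"crop",(q[1]-352+.5)*24,(q[0]-157+.5)*24)
q=proj(Ts[0],[*jw(.025,-.02),.022]);print("mark crop",(q[1]-352+.5)*24,(q[0]-157+.5)*24)
E
```

```text
t 27.65 tcp [ 0.6129 -0.1851  0.2829] rpy [179.9971  -0.0383 -41.1201] F [ 0.6469 -0.1324 -0.1069] open 0.0154 jig [ 25.7535 -21.0649]
[ 612.9432 -185.1043  282.8894]
[ 612.0015 -184.2823   23.8894]
0 [168.8878 363.9294] crop 298.3067541469263 297.3066486539699
0.004 [168.4316 364.3318] crop 307.9622884402402 286.35835984329583
0.013 [167.39   365.2504] crop 330.00925909779926 261.36008816526373
0.026 [165.8472 366.6111] crop 362.6658031529946 224.33330556543206
mark crop 293.31971163509934 302.8877668694877
```

View pics/t14.png

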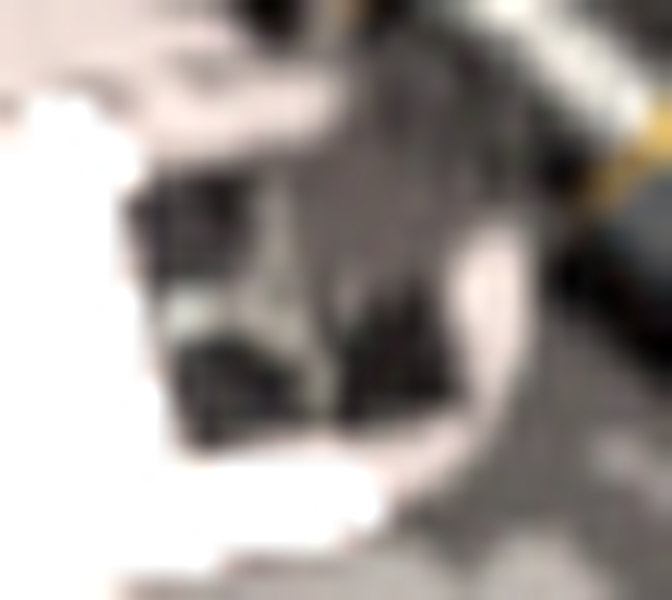

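View pics/s14.png

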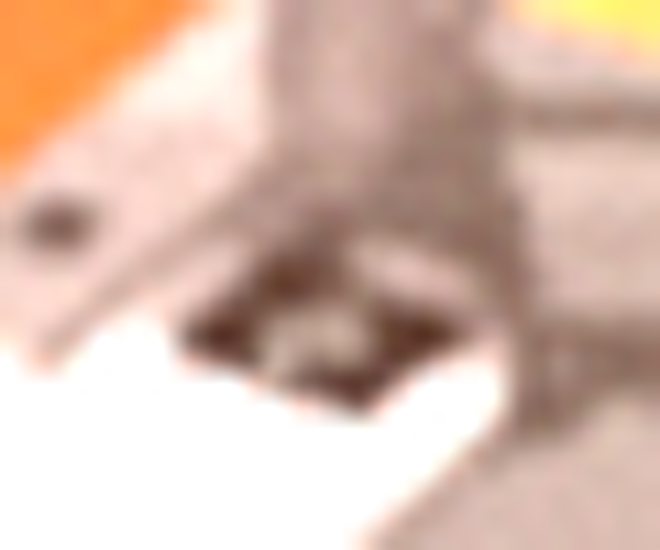

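```bash
python3 - <<'E'
from axis import *
S,o=axis(4)
R=Rn.from_euler("xyz",o["orientation"],degrees=True); tp=o["tool_pos"]
Ss=[ctrl.snapshot("side") for _ in range(4)]
im=np.mean([s["image"].astype(float) for s in Ss],0); sat=im.max(2)-im.min(2)
np.set_printoptions(precision=2,suppress=True,linewidth=140)
for y in(-.018,-.016,-.014,-.012,.010,.012,.014,.016,.018):
    X=tp+R.apply([-.011,y,.1781]); r,c=proj(S,X)
    c0=int(np.floor(c)); f=c-c0; col=sat[:,c0]*(1-f)+sat[:,c0+1]*f
    r0=int(round(r)); L=col[r0-8:r0+9]; a=L[:4].mean(); b=L[-4:].mean(); t=(a+b)/2
    k=r0-5
    while k<r0+8 and (col[k+1]-t)*(a-t)>0: k+=1
    rr=k+(t-col[k])/(col[k+1]-col[k])
    print(y*1e3,"pred",np.array([r,c]),"edge row",round(rr,2),"diff",round(rr-r,2),"contrast",round(b-a,1))
X0=tp+R.apply([-.011,.012,.1781]);X1=tp+R.apply([-.010,.012,.1781]);print("px per mm",proj(S,X1)-proj(S,X0))
v=cv2.resize(im[125:160,300:345,::-1].astype(np.uint8),None,fx=15,fy=15,interpolation=cv2.INTER_CUBIC);cv2.imwrite("pics/s15.png",v)
E
```

```text
[[  28.    163.54  320.16  316.55  322.29   -0.74   12.86    0.77   -0.92]
 [  30.    162.77  320.23  315.52  318.08   -3.42    5.71    1.17   -1.23]
 [  32.    162.    320.29  318.12  154.97  -83.75 -364.06    1.75   -0.59]
 [  34.    161.23  320.35  314.5   321.25   -2.48   15.05    8.74   -0.58]
 [  36.    160.46  320.42  314.84  318.17   -3.92    7.41   22.94   -0.22]
 [  38.    159.68  320.49  315.59  320.71   -2.33   11.36   44.77    1.61]
 [  40.    158.9   320.55  316.42  327.01    1.17   23.51   62.14   27.79]
 [  42.    158.12  320.62  316.71  327.03    1.25   22.88   97.74   30.72]
 [  44.    157.34  320.68  316.85  326.94    1.21   22.33  117.66   34.15]
 [  46.    156.55  320.75  316.9   326.32    0.86   20.81  125.75   48.24]
 [  48.    155.76  320.81  316.93  324.75    0.03   17.26  127.16   75.54]
 [  50.    154.97  320.88  317.03  324.45   -0.14   16.34  128.82  114.43]
 [  52.    154.18  320.95  317.19  324.3    -0.2    15.66  131.13  130.19]
 [  54.    153.39  321.01  317.3   324.32   -0.2    15.43  133.29  132.71]
 [  56.    152.59  321.08  317.4   324.37   -0.19 
[... 787 characters left out ...]
43.7   321.82  317.62  325.44   -0.29   16.89   75.69   72.15]]
-18.0 pred [144.89 314.11] edge row 143.61 diff -1.29 contrast 120.7
-16.0 pred [144.9  315.04] edge row 143.58 diff -1.31 contrast 122.1
-14.0 pred [144.9  315.97] edge row 143.52 diff -1.38 contrast 124.1
-12.0 pred [144.9 316.9] edge row 143.49 diff -1.42 contrast 95.4
10.0 pred [144.95 327.11] edge row 143.74 diff -1.21 contrast 123.8
12.0 pred [144.96 328.04] edge row 143.51 diff -1.45 contrast 120.9
14.0 pred [144.96 328.97] edge row 143.58 diff -1.38 contrast 116.7
16.0 pred [144.97 329.89] edge row 143.63 diff -1.34 contrast 117.0
18.0 pred [144.97 330.82] edge row 143.62 diff -1.35 contrast 117.7
px per mm [-0.22 -0.06]
```

View pics/s15.png

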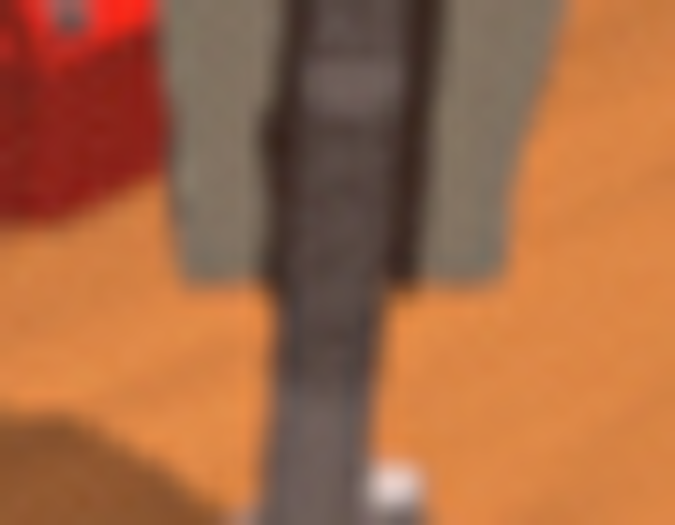

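Request:
carry_out --moves "0 0 0 0.0005 0 0 0;0 0 0 0.001 0 0 0;0 0 0 0.0015 0 0 0;0 0 0 0.0015 0 0 0"

```text
clock: 28.45
tool_pos: [0.613, -0.1851, 0.2813]
orientation: [180.0, -0.0, -41.1]
force: [-0.2, -0.4, -0.4]
opening: 0.0153
```

Request:
carry_out --moves "0 0 0 0.0005 0 0 0;0 0 0 0.0005 0 0 0;0 0 0 0.0005 0 0 0"

```text
clock: 28.75
tool_pos: [0.613, -0.1851, 0.281]
orientation: [180.0, -0.0, -41.1]
force: [0.0, -0.1, 0.6]
opening: 0.0158
```

Request:
carry_out --moves "0 0 0 0.0005 0 0 0;0 0 0 0.0005 0 0 0;0 0 0 0.0005 0 0 0"

```text
clock: 29.05
tool_pos: [0.613, -0.1851, 0.2806]
orientation: [-180.0, -0.1, -41.1]
force: [0.8, -0.1, 2.1]
opening: 0.0151
```

```bash
python3 - <<'E'
from mv import *
Ts=[ctrl.snapshot("top") for _ in range(6)];Ss=[ctrl.snapshot("side") for _ in range(6)]
def mean(a): return np.mean([x["image"].astype(float) for x in a],0)
np.savez("c1.npz",t=mean(Ts),s=mean(Ss))
def enh(a,c,n,sc,lo,g):
    a=mean(a)[c[1]:c[3],c[0]:c[2],::-1]; a=np.clip((a-lo)*g,0,255).astype(np.uint8)
    a=cv2.resize(a,None,fx=sc,fy=sc,interpolation=cv2.INTER_NEAREST)
    return a
m=[*jw(.025,-.02),.022]
for nm,fr,c,sc in(("t16.png",Ts,(354,159,376,180),28),("s16.png",Ss,(308,160,332,184),25)):
    a=enh(fr,c,nm,sc,15,1.8)
    for j,(dx,dy) in enumerate([(0,0)]+[(.004*np.cos(q),.004*np.sin(q)) for q in np.arange(0,6.28,.4)]):
        q=proj(fr[0],[m[0]+dx,m[1]+dy,.022]); cv2.circle(a,(int((q[1]-c[0]+.5)*sc),int((q[0]-c[1]+.5)*sc)),4 if j==0 else 2,(0,0,255) if j==0 else (0,255,0),-1)
    cv2.imwrite("pics/"+nm,a)
st()
E
```

```text
t 29.65 tcp [ 0.613  -0.1851  0.2804] rpy [180.      -0.0455 -41.1092] F [-0.0639 -0.0476  2.876 ] open 0.0155 jig [ 25.811  -21.1021]
```

View pics/t16.png

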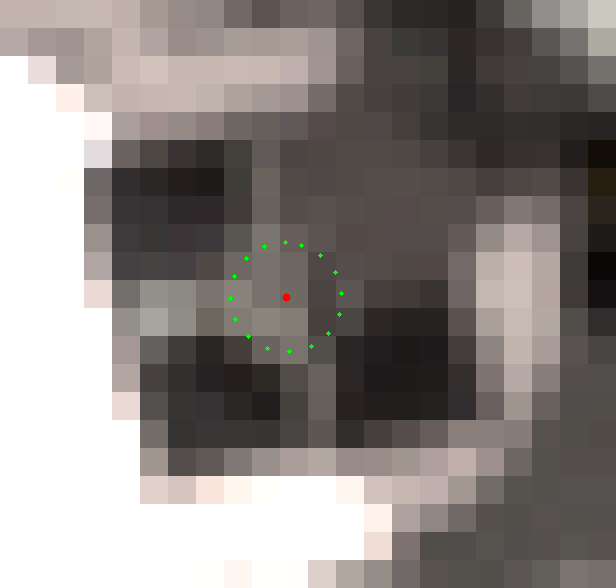

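View pics/s16.png

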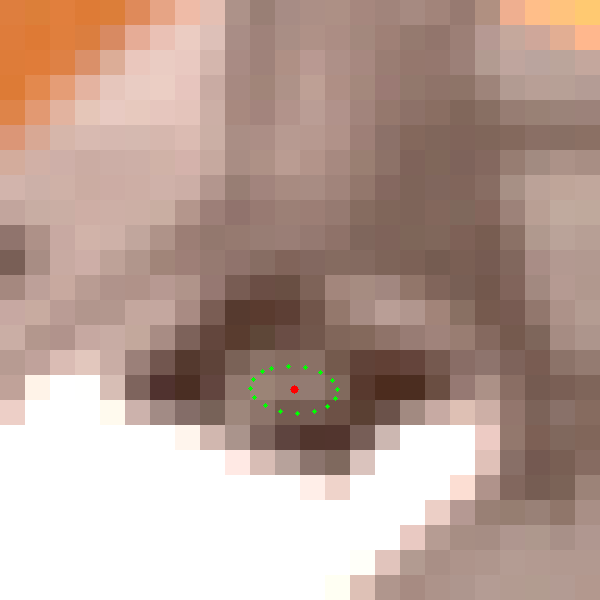

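```bash
python3 - <<'E'
import numpy as np,cv2
d=np.load("c1.npz");np.set_printoptions(linewidth=200)
for nm,key,off,sc,c in(("t6.png","t",(285,130),5,(358,162,374,177)),("s6.png","s",(260,145),6,(311,166,329,182))):
    a=cv2.imread("pics/"+nm).astype(float); 
    h,w=a.shape[0]//sc,a.shape[1]//sc
    ys=np.arange(h)*sc+(sc-1)/2; xs=np.arange(w)*sc+(sc-1)/2
    mx,my=np.meshgrid(xs,ys); b=cv2.remap(a,mx.astype(np.float32),my.astype(np.float32),cv2.INTER_LINEAR)
    b=b[c[1]-off[1]:c[3]-off[1],c[0]-off[0]:c[2]-off[0]]
    n=d[key][c[1]:c[3],c[0]:c[2]]
    print(nm,"cols",c[0],"rows",c[1]); print("before G");print(b[:,:,1].round().astype(int));print("now G");print(n[:,:,1].round().astype(int))
    print("before R-B");print((b[:,:,2]-b[:,:,0]).round().astype(int));print("now R-B");print((n[:,:,0]-n[:,:,2]).round().astype(int))
E
```

```text
t6.png cols 358 rows 162
before G
[[169 173 174 167 152 145 137 129 120 101 102 141 133  87  81  84]
 [146 140 136 127 105  91  75  54  51  47  72 130 160 131  97  84]
 [ 89  79  65  53  65  82  48  40  36  38  59 114 167 155 117  84]
 [ 44  43  43  42  74  96  49  37  40  42  45 102 164 162 137  94]
 [ 37  40  40  44  72 102  66  45  44  39  46  87 148 168 157 117]
 [ 41  40  42  52  82 115 114  83  66  54  59  81 128 168 168 139]
 [ 46  44  47  70 100 120 138 118 113  86  71  68 117 171 174 156]
 [ 68  85  86 105 120 117 125 108 120  85  57  51 104 166 172 156]
 [ 84  92  87  95 115 118 112  72  76  47  42  44  88 150 169 155]
 [ 89  61  50  51  69  98 107  80  46  42  37  39  69 128 166 145]
 [ 96  48  36  39  45  52  78  97  47  42  44  32  60 114 158 122]
 [122  54  41  40  41  45  71  96  47  42  48  47  55  96 140  95]
 [149  68  42  44  43  45  63  80  60  70  82  97 125 126 122  86]
 [155  83  52  59  67  83  88 113 127 134 141 151 162 136 103  84]
 [155 108 108 127 134 140 147 161 171 173 169 165 143 106  86  84]]
now G
[[115 117 117 114 105 100  96  75  57  51  49  47  35 
[... 6089 characters left out ...]
21 21 21 22 21]
 [21 22 20 22 22 21 20 20 22 20 20 20 20 21 20 21 20 20]
 [21 20 22 21 21 20 20 21 21 21 22 20 19 22 21 20 21 21]
 [21 21 21 20 21 21 22 24 22 22 22 19 19 20 22 21 22 21]
 [20 20 21 20 20 21 23 21 21 21 21 22 21 20 20 21 21 22]
 [21 20 19 19 22 21 20 19 20 20 22 22 24 23 21 19 18 20]
 [20 19 18 18 22 19 19 20 20 18 20 23 25 24 22 20 21 21]
 [25 23 18 16 16 17 19 19 20 19 22 22 18 18 20 24 22 21]
 [28 26 24 20 19 19 17 17 17 20 20 18 15 19 23 27 23 21]
 [29 28 28 24 22 22 20 19 16 16 18 16 18 21 25 26 22 19]
 [29 29 28 27 24 25 25 23 20 20 20 22 23 24 24 23 20 20]
 [28 28 29 29 27 27 28 26 25 25 27 26 28 24 21 19 20 20]
 [28 28 28 28 28 29 28 29 29 28 29 28 26 22 20 19 19 18]]
```

Request:
carry_out --moves "0 0 0 -0.002 0 0 0;0 0 0 -0.003 0 0 0;0 -0.002 -0.0003 -0.003 0 0 0;0 -0.002 -0.0003 -0.003 0 0 0;0 -0.002 -0.0003 -0.001 0 0 0;0 -0.002 -0.0003 0 0 0 0;0 -0.002 -0.0003 0 0 0 0"

```text
clock: 30.35
tool_pos: [0.6117, -0.1836, 0.2805]
orientation: [180.0, -0.0, -41.1]
force: [-1.1, 0.1, 1.3]
opening: 0.0156
```

```bash
cat > cmp.py <<'E'
from axis import *
def run(tag):
    Ts=[ctrl.snapshot("top") for _ in range(4)];Ss=[ctrl.snapshot("side") for _ in range(4)]
    mean=lambda a:np.mean([x["image"].astype(float) for x in a],0)
    d={"t":mean(Ts),"s":mean(Ss)}; np.savez(tag+".npz",**d)
    for nm,key,off,sc,c in(("t6.png","t",(285,130),5,(359,163,372,175)),("s6.png","s",(260,145),6,(313,168,327,180))):
        a=cv2.imread("pics/"+nm).astype(float); h,w=a.shape[0]//sc,a.shape[1]//sc
        mx,my=np.meshgrid(np.arange(w)*sc+(sc-1)/2,np.arange(h)*sc+(sc-1)/2); b=cv2.remap(a,mx.astype(np.float32),my.astype(np.float32),cv2.INTER_LINEAR)
        b=b[c[1]-off[1]:c[3]-off[1],c[0]-off[0]:c[2]-off[0]]; n=d[key][c[1]:c[3],c[0]:c[2]]
        print(nm,"cols",c[0],"rows",c[1],"ratio%");print((100*n[:,:,1]/b[:,:,1]).round().astype(int)); print(n[:,:,1].round().astype(int))
E
python3 - <<'E'
from cmp import *
run("c2"); st(); axis(1)
E
```

```text
t6.png cols 359 rows 163 ratio%
[[ 69  68  67  70  77  90 103  98  91  68  35  27  33]
 [ 71  68  73  65  67 118 136 158 133  86  39  27  25]
 [ 76  70  72  51  55 114 155 144 130 121  50  32  31]
 [ 89  78  71  58  56  86 129 131 151 124  66  40  46]
 [108  88  69  63  53  54  71  89 108 100  74  59  62]
 [117 100  71  68  51  44  49  53  68  79  87  68  69]
 [114 106  74  70  47  42  53  52  66  86  91  70  70]
 [117 107  76  70  63  67  76  73  95  84  77  68  69]
 [109  86  72  71  72  74  77  74  76  84  82  69  69]
 [107  90  79  76  75  74  73  78  70  69  94  70  70]
 [114  99  88  74  72  75  74  79  67  70  69  70  72]
 [120 104  95  87  81  73  74  72  73  73  70  68  68]]
[[ 97  92  84  73  70  68  56  50  43  49  45  42  44]
 [ 56  44  38  42  55  57  54  57  50  51  45  45  39]
 [ 32  30  30  38  53  56  58  58  55  54  52  52  51]
 [ 36  31  31  42  57  57  58  58  59  57  57  59  78]
 [ 43  37  36  52  62  62  59  59  58  59  60  76 104]
 [ 52  47  50  68  62  61  58  60  59  56  59  80 118]
 [ 96  91  78  84  56  53  57  63  56  49  46  73 116]
 [108  93  72  80  75 
[... 2690 characters left out ...]
.19 324.31  -0.25  15.59 134.93 131.95]
 [ 60.   152.37 321.07 317.31 324.37  -0.23  15.46 135.46 130.62]
 [ 62.   151.57 321.14 317.43 324.42  -0.21  15.28 134.62 129.29]
 [ 64.   150.77 321.2  317.54 324.47  -0.2   15.12 133.82 128.72]
 [ 66.   149.97 321.27 317.58 324.56  -0.2   15.2  134.09 130.07]
 [ 68.   149.16 321.34 317.57 324.59  -0.26  15.26 128.44 131.68]
 [ 70.   148.35 321.41 317.53 324.67  -0.3   15.51 126.9  133.3 ]
 [ 72.   147.54 321.47 317.55 324.77  -0.31  15.65 129.9  133.54]
 [ 74.   146.73 321.54 317.68 324.93  -0.23  15.71 123.57 132.21]
 [ 76.   145.91 321.61 317.61 325.21  -0.2   16.44 116.33 114.3 ]
 [ 78.   145.09 321.68 317.41 325.59  -0.18  17.67  76.81  74.51]]
```

Request:
carry_out --moves "0 0 0 0.0005 0 0 0;0 0 0 0.001 0 0 0;0 0 0 0.0015 0 0 0;0 0 0 0.002 0 0 0;0 0 0 0.0025 0 0 0;0 0 0 0.003 0 0 0;0 0 0 0.003 0 0 0;0 0 0 0.003 0 0 0"

```text
clock: 31.6
tool_pos: [0.6117, -0.1836, 0.2775]
orientation: [-180.0, -0.1, -41.1]
force: [0.9, -0.4, 4.5]
opening: 0.0154
```

```bash
python3 - <<'E'
from mv import *
f=[]
for i in range(6):
    ctrl.snapshot("side"); o=ctrl.get_obs(); f.append(np.r_[o["force"],o["tool_pos"]*1e3])
print(np.mean(f,0)); st()
E
```

```text
[   0.372     0.4111    4.0953  611.6991 -183.5703  277.4361]
t 31.9 tcp [ 0.6117 -0.1836  0.2774] rpy [-179.9983   -0.0459  -41.1101] F [-0.0879  0.6667  4.1216] open 0.0156 jig [ 24.9007 -19.2772]
```

Request:
carry_out --moves "0 0 0 0.0005 0 0 0;0 0 0 0.001 0 0 0;0 0 0 0.0015 0 0 0;0 0 0 0.002 0 0 0;0 0 0 0.0025 0 0 0;0 0 0 0.0025 0 0 0;0 0 0 0.0025 0 0 0;0 0 0 0.0025 0 0 0"

```text
clock: 32.7
tool_pos: [0.6117, -0.1836, 0.275]
orientation: [-180.0, -0.1, -41.1]
force: [0.1, 1.0, 5.9]
opening: 0.0151
```

```bash
python3 - <<'E'
from cmp import *
f=[]
for i in range(6):
    S=ctrl.snapshot("side"); o=ctrl.get_obs(); f.append(np.r_[o["force"],o["tool_pos"]*1e3])
print(np.mean(f,0)); st()
T=ctrl.snapshot("top")
save(S,"s20.png",(260,110,380,235),5);save(T,"t20.png",(285,130,425,235),5);save(T,"t20f.png");save(S,"s20f.png")
run("c3")
E
```

```text
[  -0.3098    0.4697    5.7354  611.7152 -183.5812  275.0434]
t 33.0 tcp [ 0.6117 -0.1836  0.275 ] rpy [-179.9991   -0.051   -41.1036] F [-0.1118  0.3164  5.7591] open 0.0153 jig [ 24.9044 -19.2973]
t6.png cols 359 rows 163 ratio%
[[ 69  68  66  69  79  90  98  78  89  63  30  24  30]
 [ 71  69  69  64  68 116 129 138 122  77  37  22  27]
 [ 74  68  82  55  58 111 153 139 131 113  49  23  26]
 [ 81  82  76  65  55  86 127 132 146 116  63  37  42]
 [ 86  74  69  62  50  54  71  86 106  98  76  60  62]
 [112  95  69  66  52  44  49  51  66  80  85  70  68]
 [112 106  73  72  57  46  53  48  68  95  95  70  65]
 [114 106  76  69  62  61  76  67 109 103  76  69  62]
 [109  82  72  69  66  64  76  89  93  87  82  71  65]
 [102  80  79  70  70  73  73  77  77  72  80  71  69]
 [106  89  75  73  70  74  73  75  65  66  71  74  70]
 [111  95  83  70  71  73  73  71  70  71  69  68  68]]
[[ 97  92  84  72  72  67  53  40  42  46  39  38  39]
 [ 56  45  36  42  56  56  52  50  46  46  42  37  42]
 [ 32  29  34  41  56  54  56  56  55  51  50  38  42]
 [ 32  33  33  47  56  56  57  58  57  53  
[... 1202 characters left out ...]
1 100  86  83  95 102  98  93  87  75  72  70  70]
 [108  98  87  82  86  89  95  92  90  82  72  70  71  73]
 [ 96  88  86  83  81  85  91  90  88  79  71  68  69  67]
 [ 97  99  98  83  67  78  86  86  87  90  90  81  73  65]
 [105 107  94  66  52  63  71  75  79  91 102  98  88  75]
 [109  92  71  58  48  56  64  68  71  72  80  84  88  86]
 [ 86  63  46  51  64  68  66  76  68  50  51  53  65  78]
 [ 68  45  35  49  76  78  72  85  72  53  39  43  60  86]
 [116  88  70  66  88  74  60  66  60  49  50  64  88 106]
 [170 160 140 113 106  84  55  43  42  60  88 110 124 123]
 [191 191 184 170 164 138 104  74  70 113 154 172 168 146]
 [190 193 190 192 190 181 165 140 127 161 188 185 162 131]]
```

View pics/s20.png

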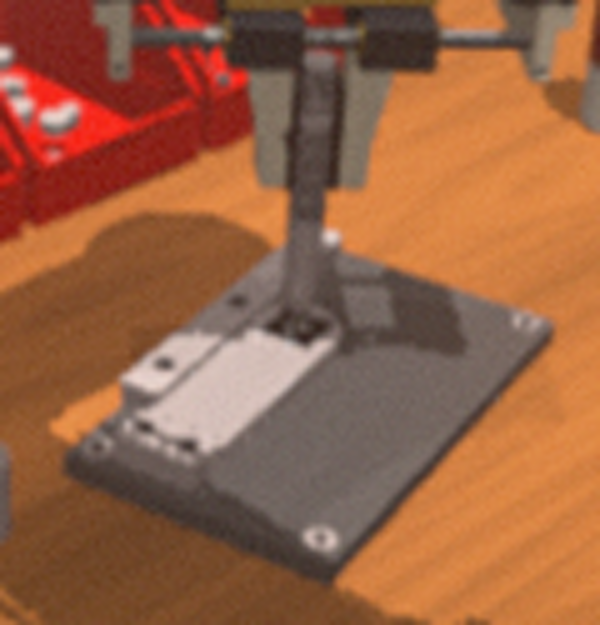

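View pics/t20.png

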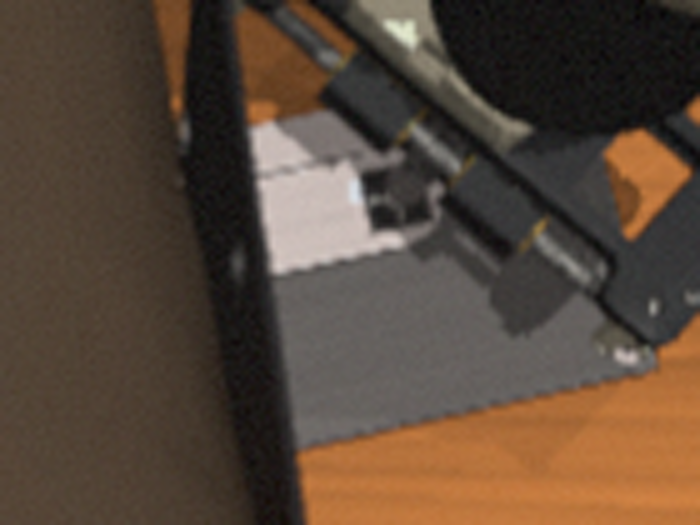

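View pics/s20f.png

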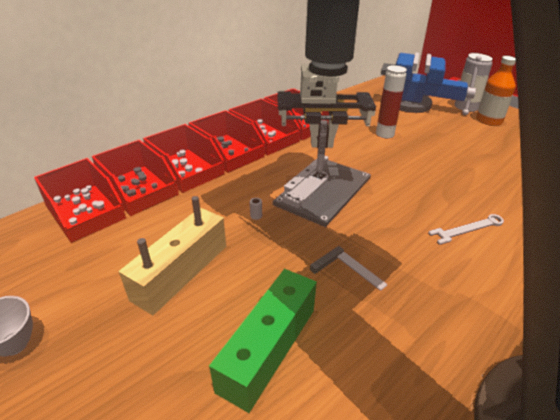

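```bash
python3 - <<'E'
from mv import *
st(); print(ctrl.close_job())
E
```

```text
t 33.45 tcp [ 0.6117 -0.1835  0.275 ] rpy [179.9996  -0.05   -41.1002] F [-0.3374  0.5105  5.2943] open 0.0151 jig [ 24.9161 -19.2613]
the job is handed in; nothing more can be done
None
```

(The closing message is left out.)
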